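# Refit the capacitor bank in order of height

### The job

Fill the four seats of the capacitor bank in order of height: the tallest capacitor in the end seat that has the two brass binding posts behind it, then each next shorter one in the next seat along, down to the shortest at the other end; the tallest and the shortest now stand in each other's seats, and the other two stand on the bench. Keep every capacitor upright and set it down, without dropping or ramming it, near the middle of its seat. Do not shift the multimeter or the heat sink.

Things in the scene. Friction and masses are not known exactly. Their poses are not given: they have to be found in the camera images.
- cap_100_mid (a point): capacitor, an upright maroon-sleeved round can, 50 mm in diameter and 100 mm tall to its black top deck, with a pale stripe down one side and two small metal screw terminals standing 4 mm above the deck; the tallest of the four, about 0.28 kg; at the start it stands in the plain end seat. The point is on its axis, 50 mm above its underside; z points up along the can.
- cap_80_mid (a point): capacitor, an upright maroon-sleeved round can, 40 mm in diameter and 80 mm tall to its black top deck, with a pale stripe down one side and two small metal screw terminals standing 4 mm above the deck; the second tallest, about 0.15 kg; at the start it stands on the bench to one side of the bank. The point is on its axis, 40 mm above its underside; z points up along the can.
- cap_60_mid (a point): capacitor, an upright maroon-sleeved round can, 35 mm in diameter and 60 mm tall to its black top deck, with a pale stripe down one side and two small metal screw terminals standing 4 mm above the deck; the third tallest, about 0.085 kg; at the start it stands on the bench to the other side of the bank. The point is on its axis, 30 mm above its underside; z points up along the can.
- cap_45_mid (a point): capacitor, an upright maroon-sleeved round can, 30 mm in diameter and 45 mm tall to its black top deck, with a pale stripe down one side and two small metal screw terminals standing 4 mm above the deck; the shortest, about 0.05 kg; at the start it stands in the seat with the binding posts. The point is on its axis, 22.5 mm above its underside; z points up along the can.
- seat_feed: round black cup seat, one of four like ones in a row on a brown board, about 88 mm apart: 76 mm outside, 70 inside, inner floor 5 mm and rim 11 mm above the origin (on its axis, at its underside). z up, x square to the row, away from the robot, y along the row. Fixed. Feed end: behind it, at x 60 and 84 mm, two brass posts on a black block (x 49 to 95, 30 mm wide; top 34 mm).
- seat_mid_a: round black cup seat, one of four like ones in a row on a brown board, about 88 mm apart: 76 mm outside, 70 inside, inner floor 5 mm and rim 11 mm above the origin (on its axis, at its underside). z up, x square to the row, away from the robot, y along the row. Fixed. A middle seat (either middle seat may be the one nearer the feed).
- seat_mid_b: round black cup seat, one of four like ones in a row on a brown board, about 88 mm apart: 76 mm outside, 70 inside, inner floor 5 mm and rim 11 mm above the origin (on its axis, at its underside). z up, x square to the row, away from the robot, y along the row. Fixed. The other middle seat.
- seat_end: round black cup seat, one of four like ones in a row on a brown board, about 88 mm apart: 76 mm outside, 70 inside, inner floor 5 mm and rim 11 mm above the origin (on its axis, at its underside). z up, x square to the row, away from the robot, y along the row. Fixed. Plain end: behind it only a low black clamp, 11 mm high.
- multimeter: bystander: grey hand-held multimeter lying on the bench between the robot and the bank, 96 x 188 x 47 mm (x, y, z) with a round selector; origin under its centre. Loose; leave it.
- heat_sink: bystander: bare aluminium finned heat sink lying fins up on the bench, 80 x 110 x 41 mm (x, y, z), fins along y; origin under its centre. Loose; leave it.
Not all that is in view belongs to the job. Leave any green or turquoise look-alike of the part that bears cap_45_mid alone.

How it is judged:
By the outcome, as a careful person would: the job done as asked, in the order asked, and still so for the second after the job is handed in, with the robot touching nothing.
It also fails if it takes over 112 s, if anything falls off the work surface, if the arm or the gripper's body presses on something with over 40 N, if the wrist force passes 120 N, or if a joint passes its speed limit or range.

### The arm

A 6-joint arm with a two-finger parallel gripper is mounted at the origin on the work surface. World frame = base frame: x ahead of the robot, y to its left, z up, the work surface at z = 0. Lengths are in mm, angles in rad, forces in N, time in s.
With the tool pointing down it reaches from about 350 to 875 mm from the base axis. Payload 4.2 kg.
Tool frame: the origin (TCP) lies midway between the tips of the shut fingers; the grasp point (between the pads) lies 19 mm behind it; z points along the fingers, y is the direction in which the jaws open and shut (so a half turn about z gives the same grasp; the last joint's range is limited). The gripper opens to 85 mm and grips with 20 to 120 N. Pads are 22 mm wide; open, the fingers measure 114 mm over their backs; the gripper's body (76 mm by 85 mm) begins 54 mm behind the grasp point. The pads swing forward as they close: fully open they stand 13 mm farther back than shut.
Start: joints at [0.259, 0.385, 0.008, 0, -1.194, -0.259], TCP at [624.979, 0.025, 231.312] pointing down, gripper open.
Joint ranges: [-3.14, 3.14], [-1.21, 2.06], [-1.07, 1.41], [-3.16, 2.05], [-2.99, -0.16], [-3.1, 3.1]. Speed limits (rad/s): [2.79, 2.79, 3.14, 3.14, 3.14, 3.14].

### API

Orientations are given as a unit quaternion [x, y, z, w].
In Python, from bench import arm gives the robot as it stands. The module is installed in compiled form; this text tells all that it offers.
- The arm moves only by the tool drive_tool, never from a script. Its argument "moves" is a list that holds one entry, the list of rows, each a list of 7 numbers: the opening, from 0 (shut) to 1 (fully open), then the shift along the tool's x, y, z in m, then the turn, a rotation vector about the tool's x, y, z in rad. In form: [[[hand, dx, dy, dz, wx, wy, wz], ...]]. A call has 1 to 20 rows; each row shifts and turns the pose as measured when the row begins, along the tool's axes as they then stand; what a row does not reach is not made up. A row lasts 1/10 s, in which the tool goes at most 50 mm and 8.59 degrees, less where a joint would pass 70% of its speed; a pose out of reach is approached as far as the arm can. A call with a gripper value outside its range is refused whole. The fingers move at their own pace and stop on an object; the grip force is fixed at half the most. Time passes only in rows, so rows that do not move let the fingers close. It gives the time, the measured TCP pose, the force and the opening at its end, in the units of the state.
- arm.read_state(): the state, without advancing time (a new reading comes with each control period).
- arm.get_image(name): name is "scene" or "side" or "wrist"; returns (picture, depth): 400x640x3 uint8, red, green, blue; 400x640 float32, mm along the optical axis (not along the pixel's ray), 0 where there is no reading.
- arm.camera_params(name): a dict with "fov_y" (degrees; the focal length in pixels is half the picture's height over the tangent of half this angle, whatever the lens; pixels are square), "cx", "cy" (the principal point, pixels), "world_from_camera" (4x4, takes a point from camera to world coordinates); the wrist camera has in their place "T_tool_cam" (4x4, takes a point from camera to tool coordinates, whose origin is the TCP and whose axes are the flange's). Camera axes: x right, y down, z forward; pixel columns grow to the right and rows downward; lengths in mm; the calibration is good to about 2 mm. The wrist camera is an equidistant fisheye: a pixel r from the principal point sees the ray r / f radians off the axis. A picture is of the moment at which its call begins: read the wrist's pose just before it. camera_params takes no time and is no camera call.
- arm.job_done(): hands the job in, once; it reports no verdict.
The state is a dict: "clock": time; "joints": joint angles; "joint_vel": joint speeds; "joint_efforts": joint torques, N m; "position": TCP position; "ee_rot": TCP orientation; "contact_force": force on the tool from outside, world axes, zero at the start; "wrist_torque": the same for the moment, N m; "gripper_width": finger opening in mm.
Only numpy, scipy, OpenCV 4.12 (cv2) and the standard library are available. Lean on these libraries where they do the work, as an engineer would, in place of code of your own. Each camera call takes 0.05 s, during which the arm holds its last target.

## Working session

There is one attempt and no reset: what is moved stays moved. The work goes in short steps, Python scripts to look and compute and a tool call to move; the robot and the scene stay as the last step left them, time stands still between calls to the robot, and variables do not carry over. Pictures are saved under pics/ and viewed, and the job is handed in when it is done.

Besides the shell and the picture viewer there is one more tool, called after "Call:" by a JSON object that holds its "api" and its "payload". drive_tool: Moves the arm, as the interface text tells. Its arguments: {"type":"object","properties":{"moves":{"type":"array","items":{"type":"array","items":{"type":"array","items":{"type":"number"}}}}},"required":["moves"]}

```bash
mkdir -p pics
cat > h.py <<'E'
import numpy as np, cv2
from bench import arm
from scipy.spatial.transform import Rotation as R
def snap(name,fn):
    s=arm.read_state(); im,d=arm.get_image(name)
    cv2.imwrite('pics/'+fn+'.png',im[:,:,::-1]); np.savez('pics/'+fn+'.npz',im=im,d=d,pos=s['position'],rot=s['ee_rot'])
    return im,d
def world_pts(name,d):
    p=arm.camera_params(name); f=200/np.tan(np.radians(p['fov_y'])/2)
    v,u=np.mgrid[0:400,0:640]
    P=np.stack([(u-p['cx'])/f*d,(v-p['cy'])/f*d,d],-1)
    T=np.array(p['world_from_camera']); return P@T[:3,:3].T+T[:3,3]
E
python3 - <<'E'
from h import *
for n in ('scene','side'):
    snap(n,n+'0'); print(arm.camera_params(n))
print(arm.read_state()); print(arm.camera_params('wrist'))
E
```

```text
{'fov_y': 56.34093999533647, 'cx': 320.20575740186035, 'cy': 198.5157952151715, 'world_from_camera': array([[-3.24050640e-01,  6.00162302e-01, -7.31297746e-01,
         1.23323298e+03],
       [ 9.45815034e-01,  1.88680080e-01, -2.64260758e-01,
         2.36965283e+02],
       [-2.06180273e-02, -7.77306271e-01, -6.28784429e-01,
         6.77997901e+02],
       [ 0.00000000e+00,  0.00000000e+00,  0.00000000e+00,
         1.00000000e+00]])}
{'fov_y': 48.29689462062126, 'cx': 326.8654720282724, 'cy': 197.95773167128365, 'world_from_camera': array([[ 8.91691517e-01, -3.17429983e-01,  3.22683195e-01,
         1.49816383e+02],
       [-4.52291199e-01, -6.52964017e-01,  6.07511863e-01,
        -8.04545451e+02],
       [ 1.78580347e-02, -6.87659944e-01, -7.25813262e-01,
         9.46552506e+02],
       [ 0.00000000e+00,  0.00000000e+00,  0.00000000e+00,
         1.00000000e+00]])}
{'clock': 0.1, 'joints': array([ 2.58625631e-01,  3.85526142e-01,  6.76548262e-03, -4.53902679e-04,
       -1.19401285e+00, -2.58602984e-01]), 'joint_vel': array([-0.00052488, -0.00110454,  0.00165312, -0.00018984,
[... 224 characters left out ...]
30301284e+02]), 'ee_rot': array([-7.07055232e-01,  7.07157604e-01,  6.79370632e-04, -7.48511696e-04]), 'contact_force': array([-0.28660551, -0.35700579,  0.17371609]), 'wrist_torque': array([0.00491916, 0.01406419, 0.00635018]), 'gripper_width': 85.63903674684946}
{'fov_y': 65.70646984690485, 'cx': 324.9332995175185, 'cy': 199.70198837460245, 'T_tool_cam': array([[-5.25100156e-04, -9.52701545e-01, -3.03907042e-01,
         7.76885252e+01],
       [ 9.99999861e-01, -4.89126657e-04, -1.94494872e-04,
        -3.27237694e-01],
       [ 3.66465296e-05, -3.03907102e-01,  9.52701670e-01,
        -1.42746893e+02],
       [ 0.00000000e+00,  0.00000000e+00,  0.00000000e+00,
         1.00000000e+00]])}
```

View pics/scene0.png

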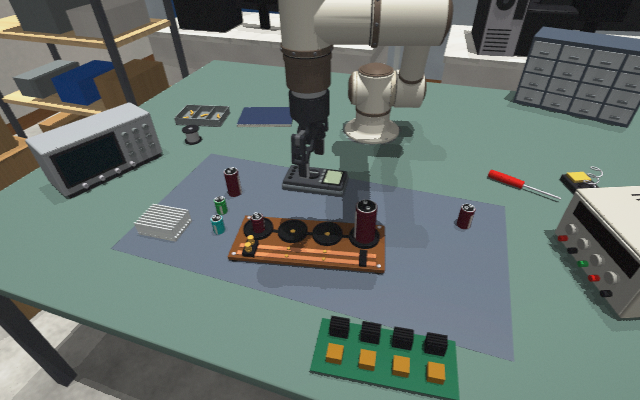

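View pics/side0.png

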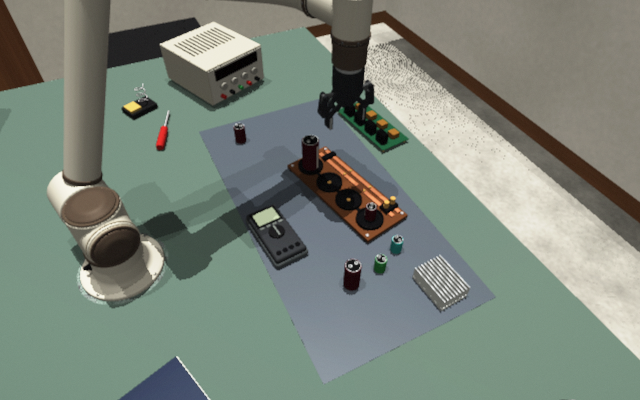

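The scene view shows cap_80 at (232,181), cap_45 at (257,222) in the feed seat with brass posts at (250,243), cap_100 at (366,222) in the plain end seat, and cap_60 at (466,215). The green can (220,205) and turquoise can (217,224) are look-alikes to leave alone. The multimeter is at (315,180) and the heat sink at (163,222). Next I'll measure them from depth.

Run:
```python
from h import *
# top-down rectified colour+height map from both cameras, 2px/mm? region x 350..850,y -350..350
for n in ('scene','side'):
    z=np.load(f'pics/{n}0.npz'); W=world_pts(n,z['d']); im=z['im']
    ok=(z['d']>0)&(W[...,0]>350)&(W[...,0]<850)&(W[...,1]>-420)&(W[...,1]<420)&(W[...,2]<130)
    hsv=cv2.cvtColor(im,cv2.COLOR_RGB2HSV).astype(int)
    t=W[ok&(W[...,2]<6)&(W[...,2]>-10)]; print(n,'bench z median',np.median(t[:,2]))
    # raised blobs: connected comps
    m=(ok&(W[...,2]>14)).astype(np.uint8)
    k,lab,st,c=cv2.connectedComponentsWithStats(m)
    for i in range(1,k):
        if st[i,4]<25: continue
        P=W[lab==i]; zt=np.percentile(P[:,2],97)
        T=P[P[:,2]>zt-6]
        print(n,'px',c[i].round(),'n',st[i,4],'ztop',zt.round(1),'topcentre',((T.min(0)+T.max(0))/2)[:2].round(1),'ext',(T.max(0)-T.min(0))[:2].round(1),'xy all',P.min(0).round(0),P.max(0).round(0), 'col',np.median(im[lab==i],0))
```

```text
scene bench z median -0.3595312414552154
scene px [316. 180.] n 1154 ztop 40.4 topcentre [390.2 -83.5] ext [ 80.  169.2] xy all [ 350. -174.   14.] [438.  13.  45.] col [72. 75. 80.]
scene px [232. 180.] n 339 ztop 81.7 topcentre [ 494.2 -297.9] ext [38.3 37.6] xy all [ 475. -319.   14.] [ 514. -277.   84.] col [50. 24. 29.]
scene px [220. 203.] n 152 ztop 48.6 topcentre [ 579.6 -290.9] ext [29.3 28.5] xy all [ 565. -305.   14.] [ 596. -275.   49.] col [50.5 92.5 63. ]
scene px [314. 240.] n 7118 ztop 120.8 topcentre [581.2 113.4] ext [46.4 48.7] xy all [ 518. -209.   14.] [737. 181. 128.] col [87. 62. 40.]
scene px [466. 214.] n 288 ztop 63.3 topcentre [434.8 344.2] ext [29.8 30.9] xy all [420. 328.  14.] [453. 363.  65.] col [51.  31.  33.5]
scene px [169. 221.] n 878 ztop 41.4 topcentre [ 682.  -381.6] ext [85.2 76.7] xy all [ 639. -420.   14.] [ 725. -343.   43.] col [128. 131. 129.]
scene px [217. 222.] n 169 ztop 48.5 topcentre [ 650.7 -256.6] ext [24.2 28.5] xy all [ 639. -271.   14.] [ 666. -242.   51.] col [45. 99. 98.]
scene px [342. 323.] n 209 ztop 52.1 topcentre [840.2 1
[... 696 characters left out ...]
ztop 44.2 topcentre [384.8 -84. ] ext [ 69.6 168.1] xy all [ 350. -182.   14.] [435.   8.  50.] col [64. 66. 69.]
side px [396. 242.] n 166 ztop 51.0 topcentre [ 647.3 -258.2] ext [25.7 28.6] xy all [ 632. -273.   14.] [ 662. -244.   52.] col [39.  84.  80.5]
side px [380. 262.] n 176 ztop 50.8 topcentre [ 577.8 -290.8] ext [27.1 29. ] xy all [ 561. -307.   15.] [ 591. -276.   52.] col [58.  79.  65.5]
side px [435. 274.] n 998 ztop 44.2 topcentre [ 679.8 -382.2] ext [84.7 75.4] xy all [ 637. -420.   14.] [ 724. -343.   46.] col [137.  139.5 138.5]
side px [352. 273.] n 430 ztop 84.8 topcentre [ 491.  -298.6] ext [39.2 39.6] xy all [ 471. -319.   14.] [ 511. -279.   87.] col [27.  19.  21.5]
```

Run:
```python
import cv2,numpy as np
a=cv2.imread('pics/scene0.png')[190:280,200:400]; b=cv2.imread('pics/side0.png')[120:270,270:420]
cv2.imwrite('pics/crop_a.png',cv2.resize(a,None,fx=4,fy=4,interpolation=2)); cv2.imwrite('pics/crop_b.png',cv2.resize(b,None,fx=4,fy=4,interpolation=2))
from h import *
for n in ('scene','side'):
    z=np.load(f'pics/{n}0.npz'); W=world_pts(n,z['d']); im=z['im'].astype(int)
    reg=(W[...,0]>515)&(W[...,0]<740)&(W[...,1]>-215)&(W[...,1]<190)
    org=reg&(im[...,0]-im[...,2]>35)&(im[...,0]>60)
    print(n,'board z',np.percentile(W[org][:,2],[5,50,95]).round(1))
    dark=reg&(im.max(-1)<50)&(W[...,2]>10)&(W[...,2]<35)
    k,lab,st,c=cv2.connectedComponentsWithStats(dark.astype(np.uint8))
    for i in range(1,k):
        if st[i,4]<100: continue
        P=W[lab==i]; print(n,c[i].round(),st[i,4],P.min(0).round(),P.max(0).round(),((P.min(0)+P.max(0))/2).round(1),np.percentile(P[:,2],[5,25,50,75,95]).round(1))
```

```text
scene board z [13.  17.8 22.9]
scene [306. 234.] 1898 [ 549. -187.   15.] [728. 150.  35.] [638.4 -18.4  24.8] [19.5 21.6 23.  25.9 30. ]
scene [362. 258.] 111 [628. 116.  16.] [674. 137.  30.] [651.1 126.7  22.9] [21.8 26.3 27.3 28.3 29.5]
side board z [16.6 20.5 30.9]
side [338. 193.] 1750 [ 517. -189.   10.] [667. 150.  35.] [592.  -19.6  22.6] [17.1 22.1 24.4 26.7 31. ]
```

View pics/crop_a.png

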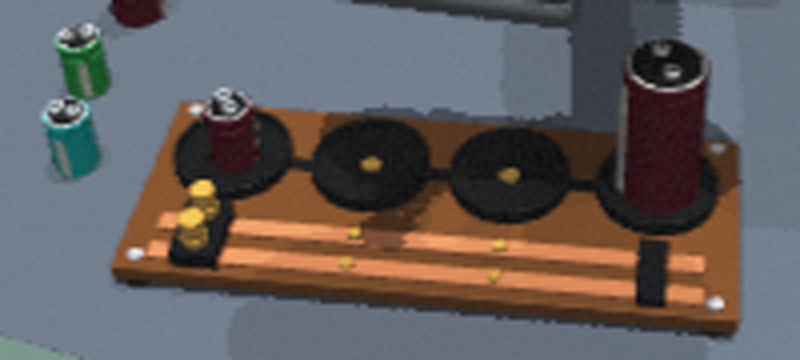

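View pics/crop_b.png

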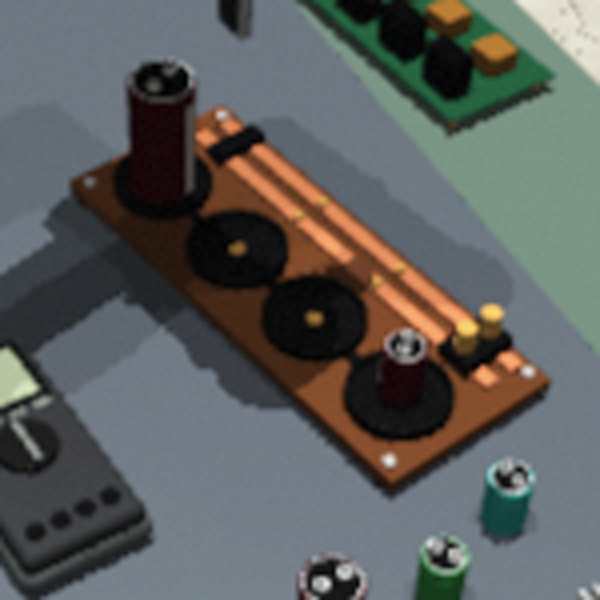

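```bash
cat >> h.py <<'E'
def wrist_ray(uv,pos,rot):
    p=arm.camera_params('wrist'); f=200/np.tan(np.radians(p['fov_y'])/2)
    uv=np.atleast_2d(uv).astype(float); d=uv-[p['cx'],p['cy']]; r=np.hypot(*d.T)+1e-9; th=r/f
    c=np.stack([np.sin(th)*d[:,0]/r,np.sin(th)*d[:,1]/r,np.cos(th)],-1)
    T=np.array(p['T_tool_cam']); Rw=R.from_quat(rot).as_matrix()
    return Rw@T[:3,3]+pos, (c@T[:3,:3].T)@Rw.T
def cam_ray(n,uv):
    p=arm.camera_params(n); f=200/np.tan(np.radians(p['fov_y'])/2); uv=np.atleast_2d(uv).astype(float)
    c=np.stack([(uv[:,0]-p['cx'])/f,(uv[:,1]-p['cy'])/f,np.ones(len(uv))],-1); T=np.array(p['world_from_camera'])
    return T[:3,3],c@T[:3,:3].T
def onz(o,d,z): return (o+d*((z-o[2])/d[:,2])[:,None])[:,:2]
E
python3 - <<'E'
from h import *
snap('wrist','w0')
# brass dots
for n in ('scene','side'):
    z=np.load(f'pics/{n}0.npz'); W=world_pts(n,z['d']); im=z['im']; h=cv2.cvtColor(im,cv2.COLOR_RGB2HSV)
    m=(h[...,0]>15)&(h[...,0]<32)&(h[...,1]>110)&(h[...,2]>60)&(W[...,0]>515)&(W[...,0]<740)&(W[...,1]>-215)&(W[...,1]<190)
    k,lab,st,c=cv2.connectedComponentsWithStats(m.astype(np.uint8))
    for i in range(1,k):
        if st[i,4]<5: continue
        print(n,c[i].round(1),st[i,4],'depthpt',np.median(W[lab==i],0).round(1),'onz23',onz(*cam_ray(n,c[i]),23).round(1))
E
```

```text
scene [292.4 230.6] 17 depthpt [614.6 -63.9  22.6] onz23 [[614.7 -63.6]]
scene [326.9 233.2] 18 depthpt [597.   22.9  22.3] onz23 [[597.   22.4]]
scene [249.1 243.1] 121 depthpt [ 707.4 -135.3   45.5] onz23 [[ 687.5 -148.1]]
scene [288.1 247.8] 10 depthpt [673.5 -51.3  22.6] onz23 [[672.8 -50.9]]
scene [324.1 250.9] 8 depthpt [656.5  35.2  23.1] onz23 [[655.8  34.7]]
scene [286. 255.] 9 depthpt [695.9 -47.3  22.9] onz23 [[695.8 -46.6]]
scene [323.1 258.3] 9 depthpt [678.2  40.5  23.2] onz23 [[678.9  39.9]]
side [329.1 181.6] 15 depthpt [594.8  24.   25.9] onz23 [[596.4  25. ]]
side [369.6 186.2] 5 depthpt [694.1 -44.7  24.1] onz23 [[694.6 -44. ]]
side [388.8 201.9] 87 depthpt [ 703.3 -138.2   45.3] onz23 [[ 711.6 -122.2]]
side [348.1 199.1] 15 depthpt [612.  -63.7  25.2] onz23 [[613.  -61.9]]
```

View pics/w0.png

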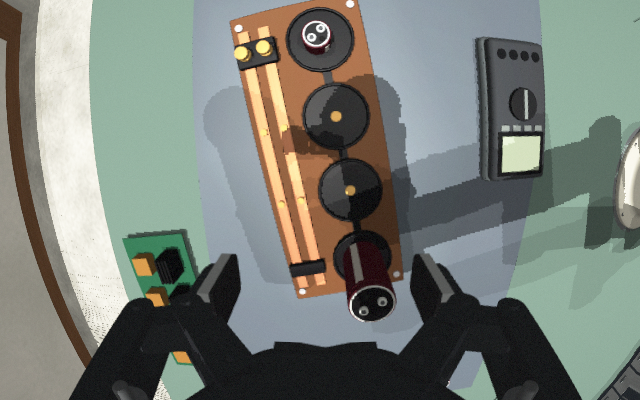

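The wrist view shows the seats at (320,39) feed, (336,117), (350,190) and (362,262) plain end. The board is yawed about 11°. I'll cross-check the positions from the wrist view.

Run:
```python
from h import *
z=np.load('pics/w0.npz'); im=z['im']; h=cv2.cvtColor(im,cv2.COLOR_RGB2HSV)
m=(h[...,0]>15)&(h[...,0]<32)&(h[...,1]>110)&(h[...,2]>60)
k,lab,st,c=cv2.connectedComponentsWithStats(m.astype(np.uint8))
for i in range(1,k):
    if 20<st[i,4]<400 and 220<c[i][0]<400: print(c[i].round(1),st[i,4],onz(*wrist_ray(c[i],z['pos'],z['rot']),23).round(1))
# decks by eye
for nm,uv,zz in (('cap45 deck',(316,37),68),('cap100deck',(373,303),123),('feed seat rim',(320,39),29)):
    print(nm,onz(*wrist_ray(uv,z['pos'],z['rot']),zz).round(1))
# cap decks by depth, both cams: maroon region top slices
for n in ('scene','side'):
    q=np.load(f'pics/{n}0.npz'); W=world_pts(n,q['d'])
    for nm,(x,y),r,zd in (('100',(578,113),35,123),('45',(630,-150),30,68),('80',(493,-298),30,80),('60',(433,344),27,60)):
        s=(np.hypot(W[...,0]-x,W[...,1]-y)<r)&(abs(W[...,2]-zd-(0 if n=='scene' else 2))<2.2)
        P=W[s]; print(n,nm,len(P),((P.min(0)+P.max(0))/2).round(1),(P.max(0)-P.min(0)).round(1),P.mean(0).round(1))
```

```text
[264.5  48.3] 124 [[ 691.9 -143.6]]
[243.2  53.8] 137 [[ 716.5 -138.8]]
[335.7 115.9] 103 [[612.4 -64.3]]
[284.9 127.4] 25 [[669.6 -51.8]]
[264.  131.9] 36 [[693.8 -47.2]]
[349.9 190. ] 92 [[595.   22.1]]
[300. 201.] 44 [[654.1  35.6]]
[281.3 205.4] 62 [[676.9  41.2]]
[304.9 213.9] 21 [[648.7  51.9]]
cap45 deck [[ 633.  -144.8]]
cap100deck [[576.7 110.5]]
feed seat rim [[ 629.7 -151.1]]
scene 100 196 [581.2 113.8 122.8] [46.4 46.4  4. ] [581.4 113.9 122.6]
scene 45 49 [ 636.2 -147.3   67.9] [28.8 27.   4.1] [ 637.7 -146.3   67.7]
scene 80 62 [ 492.7 -298.    79.9] [35.4 35.7  4.1] [ 494.2 -298.    79.5]
scene 60 62 [434.8 345.1  59.8] [29.8 29.2  3.7] [437.  346.   59.8]
side 100 102 [575.7 113.3 125. ] [47.2 47.5  4.4] [577.1 112.3 124.8]
side 45 53 [ 631.2 -147.7   70. ] [28.5 30.2  4.3] [ 632.3 -148.    69.9]
side 80 129 [ 490.5 -299.8   82. ] [38.2 36.6  4.3] [ 489.7 -300.1   81.7]
side 60 39 [431.  345.   61.9] [32.3 34.2  4.1] [429.4 343.1  61.8]
```

Call:
{"api": "drive_tool", "payload": {"moves": [[[0.58,0.03,-0.002,0,0,0,0],[0.58,0.03,-0.002,0.005,0,0,0],[0.58,0.03,-0.002,0.01,0,0,0],[0.58,0.03,-0.002,0.01,0,0,0],[0.58,0.027,0,0.01,0,0,0],[0.58,0,0,0.01,0,0,0],[0.58,0,0,0,0,0,0]]]}}

```text
clock: 0.85
position: [632.0, -150.8, 180.9]
ee_rot: [0.708, -0.706, -0.003, 0.002]
contact_force: [0.6, -0.3, 0.2]
gripper_width: 49.4
```

Run:
```python
from h import *
im,d=snap('wrist','w1')
```

```text
(no output)
```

View pics/w1.png

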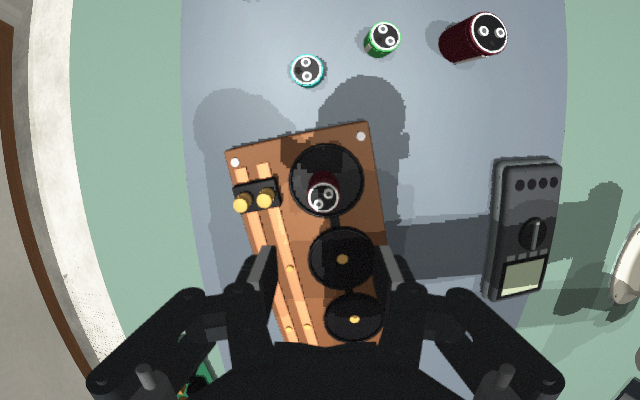

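Run:
```python
from h import *
z=np.load('pics/w1.npz'); im=z['im']
cv2.imwrite('pics/crop_c.png',cv2.resize(im[10:230,220:520,::-1],None,fx=2.5,fy=2.5))
for nm,uv,zz in (('45 deck',(322.5,197.5),68),('feed rim',(326.5,179),29),('dotA',(342.5,259),23),('dotB',(354.5,319),23),('80 deck',(488,33.5),80)):
    print(nm,onz(*wrist_ray(uv,z['pos'],z['rot']),zz).round(1))
```

```text
45 deck [[ 633.8 -148.8]]
feed rim [[ 629.9 -155.5]]
dotA [[611.9 -63.7]]
dotB [[594.5  22.8]]
80 deck [[ 493.5 -298.7]]
```

View pics/crop_c.png

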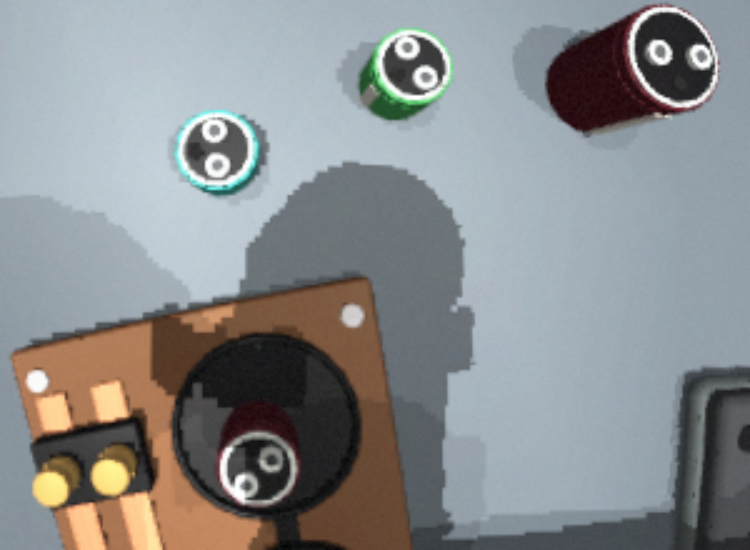

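In the crop, cap_45 is the maroon can at wrist pixel (322,197), in the seat with the posts. The turquoise can (308,71) and green can (383,40) are the look-alikes. I'm descending onto cap_45.

Call:
{"api": "drive_tool", "payload": {"moves": [[[0.58,-0.0025,-0.001,0.03,0,0,0],[0.58,0,0,0.03,0,0,0],[0.58,0,0,0.03,0,0,0],[0.58,0,0,0.025,0,0,0],[0.58,0,0,0.015,0,0,0],[0.58,0,0,0.01,0,0,0],[0.58,0,0,0.005,0,0,0],[0.58,0,0,0,0,0,0]]]}}

```text
clock: 1.7
position: [640.0, -140.3, 39.6]
ee_rot: [0.712, -0.702, 0.004, -0.003]
contact_force: [0.2, 0.5, 0.8]
gripper_width: 49.7
```

```bash
cat >> h.py <<'E'
N0=R.from_quat([-0.7071068,0.7071068,0,0])
def need(x,y,z,yaw=0):
    s=arm.read_state(); r=R.from_quat(s['ee_rot']); t=R.from_euler('z',yaw)*N0
    print('at',s['position'].round(1),'shift mm tool',(r.inv().apply(np.array([x,y,z])-s['position'])).round(1),'turn',(r.inv()*t).as_rotvec().round(4), 'F',s['contact_force'].round(1),'w',round(s['gripper_width'],1),'t',round(s['clock'],2),'j',s['joints'].round(2))
E
python3 -c "
from h import *
need(633.5,-148,37)"
```

```text
at [ 640.  -140.3   39.6] shift mm tool [7.6 6.6 2.5] turn [-0.01   -0.0011  0.0149] F [0.2 0.5 0.8] w 49.7 t 1.7 j [ 0.03  0.61 -0.14  0.   -0.81 -0.02]
```

Call:
{"api": "drive_tool", "payload": {"moves": [[[0.58,0.004,0.0035,0.0,-0.005,0,0.0075],[0.58,0.0035,0.003,0.001,-0.005,0,0.0075],[0.58,0,0,0.001,0,0,0],[0.58,0,0,0,0,0,0]]]}}

```text
clock: 2.1
position: [635.2, -148.5, 41.0]
ee_rot: [-0.707, 0.707, -0.002, 0.001]
contact_force: [-0.1, 0.9, -0.4]
gripper_width: 49.6
```

```bash
python3 -c "
from h import *
need(633.5,-148,37); snap('wrist','w2')"
```

```text
at [ 635.2 -148.5   41. ] shift mm tool [-0.5  1.7  4. ] turn [-0.0054 -0.0015 -0.0008] F [-0.1  0.9 -0.4] w 49.6 t 2.1 j [ 0.02  0.6  -0.14  0.   -0.82 -0.02]
```

View pics/w2.png

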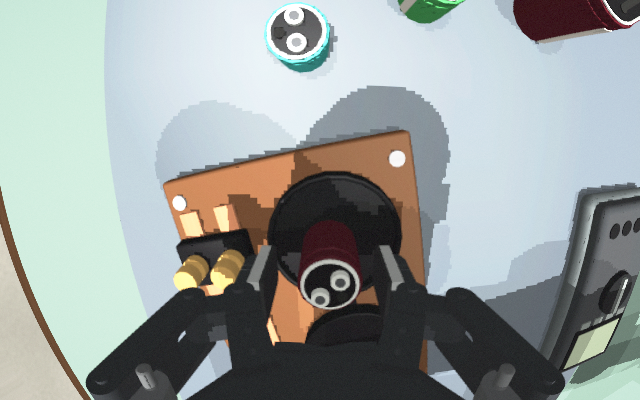

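The can stands between the fingers, with its deck at (331,285) against a finger midline of about 326. I'll close and lift.

Call:
{"api": "drive_tool", "payload": {"moves": [[[0.58,0,0.001,0.003,0,0,0],[0.0,0,0,0.001,0,0,0],[0.0,0,0,0,0,0,0],[0.0,0,0,0,0,0,0],[0.0,0,0,0,0,0,0],[0.0,0,0,0,0,0,0]]]}}

```text
clock: 2.75
position: [634.7, -148.7, 37.6]
ee_rot: [-0.707, 0.707, -0.003, 0.002]
contact_force: [0.4, -0.8, 0.2]
gripper_width: 28.7
```

Call:
{"api": "drive_tool", "payload": {"moves": [[[0.0,0,0,-0.003,0,0,0],[0.0,0,0,-0.015,0,0,0],[0.0,0,0,-0.03,0,0,0],[0.0,0,0,-0.03,0,0,0],[0.0,0,0,-0.03,0,0,0],[0.0,0,0,-0.02,0,0,0],[0.0,0,0,-0.01,0,0,0],[0.0,0,0,0,0,0,0]]]}}

```text
clock: 3.55
position: [633.2, -148.4, 185.4]
ee_rot: [-0.707, 0.707, -0.003, 0.002]
contact_force: [0.1, 0.1, -1.0]
gripper_width: 28.6
```

```bash
python3 -c "
from h import *
snap('wrist','w3'); need(465,110,170)"
```

```text
at [ 632.8 -148.3  184.4] shift mm tool [-258.2  168.    13. ] turn [-0.0058 -0.0017 -0.0007] F [ 1.4 -0.3 -0.9] w 28.3 t 3.6 j [ 0.02  0.46  0.    0.   -1.11 -0.02]
```

View pics/w3.png

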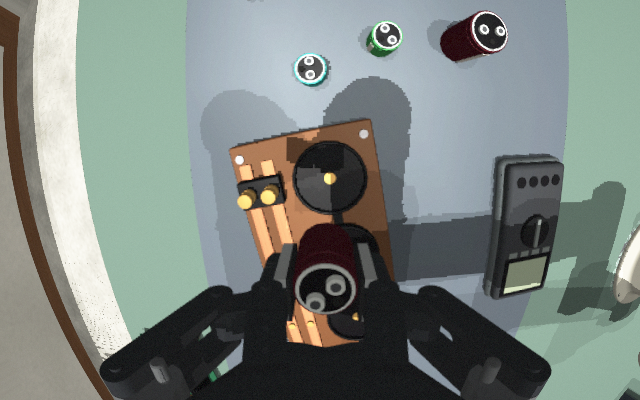

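```bash
python3 -c "
from h import *
z=np.load('pics/w3.npz'); print(onz(*wrist_ray([(330,178.5),(488,31.5)],z['pos'],z['rot']),23).round(1),onz(*wrist_ray((488,32),z['pos'],z['rot']),80).round(1))"
```

```text
[[ 629.7 -151.6]
 [ 462.2 -315.9]] [[ 494.  -298.6]]
```

Call:
{"api": "drive_tool", "payload": {"moves": [[[0.0,-0.015,0.01,0,-0.003,-0.001,0],[0.0,-0.03,0.02,0,-0.003,-0.001,0],[0.0,-0.035,0.022,0,0,0,0],[0.0,-0.035,0.022,0,0,0,0],[0.0,-0.035,0.022,0,0,0,0],[0.0,-0.035,0.022,0,0,0,0],[0.0,-0.03,0.02,0,0,0,0],[0.0,-0.025,0.018,0,0,0,0],[0.0,-0.015,0.01,0,0,0,0],[0.0,0,0,0,0,0,0]]]}}

```text
clock: 4.6
position: [453.0, 112.9, 170.1]
ee_rot: [-0.705, 0.709, 0.008, -0.012]
contact_force: [0.0, 0.7, -1.3]
gripper_width: 28.6
```

```bash
python3 -c "
from h import *
need(465,110,25)"
```

```text
at [453.  112.9 170.1] shift mm tool [  2.  -16.1 144.7] turn [ 0.0284 -0.0059 -0.0063] F [ 0.   0.7 -1.3] w 28.6 t 4.6 j [ 0.59  0.19 -0.43 -0.01 -0.97 -0.59]
```

Call:
{"api": "drive_tool", "payload": {"moves": [[[0.0,0.001,-0.006,0.02,0.01,-0.002,-0.002],[0.0,0.001,-0.005,0.03,0.01,-0.002,-0.002],[0.0,0,-0.003,0.03,0.008,-0.002,-0.002],[0.0,0,0,0.02,0,0,0],[0.0,0,0,0.01,0,0,0],[0.0,0,0,0,0,0,0]]]}}

```text
clock: 5.2
position: [465.7, 107.4, 52.9]
ee_rot: [-0.707, 0.707, 0.0, -0.003]
contact_force: [0.3, 0.0, -1.2]
gripper_width: 28.0
```

```bash
python3 -c "
from h import *
need(465,110,15)"
```

```text
at [465.7 107.4  52.9] shift mm tool [-2.8  0.5 37.9] turn [ 0.0041 -0.0033 -0.0007] F [ 0.3  0.  -1.2] w 28.0 t 5.2 j [ 0.57  0.36 -0.57  0.   -0.64 -0.57]
```

Call:
{"api": "drive_tool", "payload": {"moves": [[[0.0,0,0,0.015,0.004,-0.003,0],[0.0,0,0,0.012,0,0,0],[0.0,0,0,0.005,0,0,0],[0.0,0,0,0.0,0,0,0],[0.0,0,0,0,0,0,0]]]}}

```text
clock: 5.7
position: [469.1, 107.5, 22.8]
ee_rot: [-0.707, 0.707, -0.001, 0.003]
contact_force: [-0.2, -0.2, -1.1]
gripper_width: 28.6
```

```bash
python3 -c "
from h import *
need(465,110,15)"
```

```text
at [469.1 107.5  22.8] shift mm tool [-2.5  4.2  7.8] turn [-0.0054  0.002  -0.001 ] F [-0.2 -0.2 -1.1] w 28.6 t 5.7 j [ 0.56  0.41 -0.6   0.   -0.55 -0.57]
```

Call:
{"api": "drive_tool", "payload": {"moves": [[[0.0,0,0,0.002,-0.004,0,0],[0.0,0,0,0.002,0,0,0],[0.0,0,0,0.002,0,0,0],[0.0,0,0,0.001,0,0,0],[0.0,0,0,0.0,0,0,0]]]}}

```text
clock: 6.2
position: [470.6, 108.3, 17.4]
ee_rot: [-0.707, 0.707, -0.0, 0.003]
contact_force: [-0.3, -0.8, 0.7]
gripper_width: 28.4
```

Call:
{"api": "drive_tool", "payload": {"moves": [[[0.0,0,0,0.001,-0.003,0,0],[0.0,0,0,0.001,0,0,0],[0.0,0,0,0.0,0,0,0]]]}}

```text
clock: 6.5
position: [470.5, 108.3, 15.2]
ee_rot: [-0.707, 0.707, 0.001, 0.002]
contact_force: [-0.7, -0.1, -0.4]
gripper_width: 28.3
```

Call:
{"api": "drive_tool", "payload": {"moves": [[[0.0,0,0,0.001,-0.002,0,0],[0.0,0,0,0.001,0,0,0],[0.0,0,0,0.0,0,0,0]]]}}

```text
clock: 6.8
position: [470.7, 108.6, 14.8]
ee_rot: [0.707, -0.707, -0.001, -0.001]
contact_force: [1.0, -0.6, -1.0]
gripper_width: 28.7
```

Call:
{"api": "drive_tool", "payload": {"moves": [[[0.0,0,0,0.001,0,0,0],[0.0,0,0,0.001,0,0,0],[0.0,0,0,0.0,0,0,0]]]}}

```text
clock: 7.1
position: [471.0, 108.9, 14.7]
ee_rot: [0.708, -0.706, -0.001, -0.002]
contact_force: [1.0, 0.2, 0.0]
gripper_width: 28.6
```

Call:
{"api": "drive_tool", "payload": {"moves": [[[0.0,0,0,0.0025,0,0,0],[0.0,0,0,0.001,0,0,0]]]}}

```text
clock: 7.3
position: [471.2, 109.1, 14.5]
ee_rot: [0.708, -0.706, -0.001, -0.001]
contact_force: [-1.8, -0.7, 5.2]
gripper_width: 28.4
```

Contact shows as 5 N up at TCP z 14.5, which matches the predicted 14.6. I'll release and rise.

Call:
{"api": "drive_tool", "payload": {"moves": [[[0.5,0,0,0,0,0,0],[0.55,0,0,0,0,0,0],[0.58,0,0,0,0,0,0],[0.6,0,0,0,0,0,0],[0.6,0,0,-0.02,0,0,0],[0.6,0,0,-0.04,0,0,0],[0.8,0,0,-0.045,0,0,0],[0.9,0,0,-0.045,0,0,0],[0.9,0,0,-0.03,0,0,0],[0.9,0,0,0,0,0,0]]]}}

```text
clock: 8.3
position: [470.9, 107.7, 197.8]
ee_rot: [0.708, -0.706, -0.002, 0.002]
contact_force: [-0.2, 0.4, 0.3]
gripper_width: 76.5
```

```bash
python3 -c "
from h import *
need(577.5,111.5,200); snap('wrist','w4')"
```

```text
at [470.9 107.7 197.8] shift mm tool [  -3.5 -106.6   -2.8] turn [ 0.0057 -0.0013  0.0027] F [-0.2  0.4  0.3] w 76.5 t 8.3 j [ 0.56  0.18 -0.38 -0.   -1.02 -0.56]
```

View pics/w4.png

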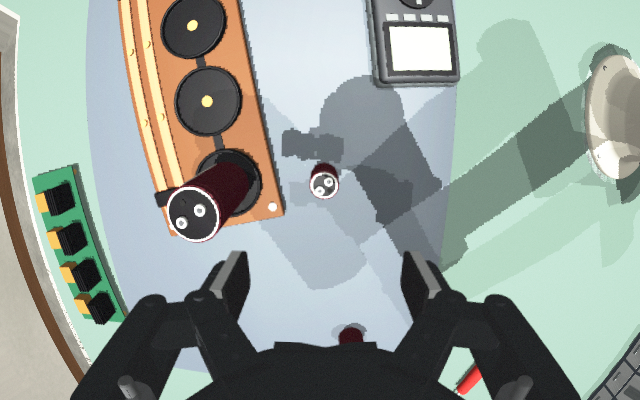

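```bash
python3 -c "
from h import *
z=np.load('pics/w4.npz'); print('100',onz(*wrist_ray((193,213.5),z['pos'],z['rot']),123).round(1),'45',onz(*wrist_ray((324,186),z['pos'],z['rot']),45).round(1),'dots',onz(*wrist_ray([(192.5,26),(207.5,101)],z['pos'],z['rot']),23).round(1))"
```

```text
100 [[575.8 110.9]] 45 [[471.3 109.9]] dots [[611.9 -63.2]
 [594.3  21.9]]
```

Call:
{"api": "drive_tool", "payload": {"moves": [[[0.9,0,-0.02,0,0.003,0,0],[0.9,-0.001,-0.03,0,0.003,0,0],[0.9,-0.001,-0.03,0,0,0,0],[0.9,-0.001,-0.02,0,0,0,0],[0.9,-0.001,-0.005,0,0,0,0],[0.9,0,0,0,0,0,0]]]}}

```text
clock: 8.95
position: [572.2, 109.7, 183.7]
ee_rot: [0.707, -0.707, -0.005, 0.01]
contact_force: [-0.9, -0.2, 0.2]
gripper_width: 76.6
```

```bash
python3 -c "
from h import *
need(577.5,111.5,75); snap('wrist','w5')"
```

```text
at [572.2 109.7 183.7] shift mm tool [ -2.6  -7.6 108.5] turn [ 0.0216 -0.0076  0.0007] F [-0.9 -0.2  0.2] w 76.6 t 8.95 j [ 0.47  0.36 -0.15 -0.   -1.08 -0.46]
```

View pics/w5.png

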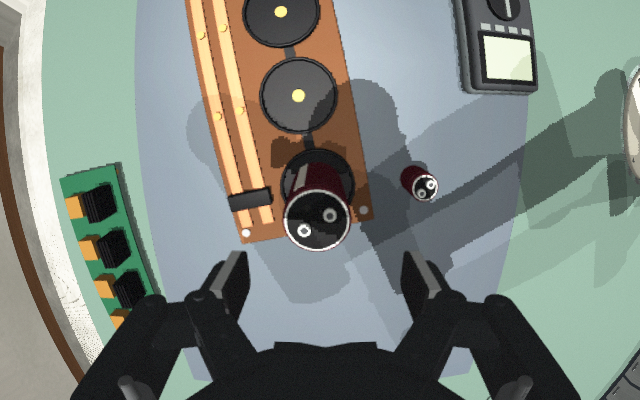

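Call:
{"api": "drive_tool", "payload": {"moves": [[[0.9,-0.001,-0.003,0.005,0.01,-0.004,0],[0.9,-0.001,-0.003,0.01,0.01,-0.003,0],[0.9,0,0,0.02,0,0,0],[0.9,0,0,0.01,0,0,0],[0.9,0,0,0,0,0,0]]]}}

```text
clock: 9.5
position: [573.3, 111.5, 136.0]
ee_rot: [0.708, -0.706, -0.001, 0.001]
contact_force: [0.5, 0.0, -0.4]
gripper_width: 76.8
```

```bash
python3 -c "
from h import *
need(576.5,111,75); z=np.load('pics/w5.npz'); print('100',onz(*wrist_ray((317.5,219.5),z['pos'],z['rot']),123).round(1))"
```

```text
at [573.3 111.5 136. ] shift mm tool [ 0.5 -3.3 60.9] turn [0.0026 0.0001 0.0022] F [ 0.5  0.  -0.4] w 76.8 t 9.5 j [ 0.47  0.4  -0.22 -0.   -0.95 -0.47]
100 [[576.6 111. ]]
```

Call:
{"api": "drive_tool", "payload": {"moves": [[[0.9,0,-0.003,0.005,0.002,0,0.002],[0.9,0,0,0.02,0,0,0],[0.9,0,0,0.02,0,0,0],[0.9,0,0,0.01,0,0,0],[0.9,0,0,0.003,0,0,0],[0.9,0,0,0,0,0,0]]]}}

```text
clock: 10.1
position: [579.5, 112.8, 80.1]
ee_rot: [0.708, -0.707, 0.002, -0.004]
contact_force: [-0.1, -0.4, 0.5]
gripper_width: 76.8
```

```bash
python3 -c "
from h import *
need(576.5,111,75)"
```

```text
at [579.5 112.8  80.1] shift mm tool [1.9 3.  5.1] turn [-0.0087  0.003   0.0017] F [-0.1 -0.4  0.5] w 76.8 t 10.1 j [ 0.47  0.47 -0.28  0.   -0.81 -0.47]
```

Call:
{"api": "drive_tool", "payload": {"moves": [[[0.9,0.002,0.003,0.003,-0.008,0.003,0],[0.9,0,0,0.002,0,0,0],[0.9,0,0,0,0,0,0],[0.0,0,0,0,0,0,0],[0.0,0,0,0,0,0,0],[0.0,0,0,0,0,0,0],[0.0,0,0,0,0,0,0]]]}}

```text
clock: 10.8
position: [578.0, 111.3, 77.8]
ee_rot: [0.708, -0.706, 0.001, -0.003]
contact_force: [-0.6, 0.1, -0.2]
gripper_width: 48.9
```

```bash
python3 -c "
from h import *
need(576.5,111,75)"
```

```text
at [578.  111.3  77.8] shift mm tool [0.3 1.5 2.8] turn [-0.0054  0.0018  0.002 ] F [-0.6  0.1 -0.2] w 48.9 t 10.8 j [ 0.47  0.47 -0.28  0.   -0.81 -0.46]
```

Call:
{"api": "drive_tool", "payload": {"moves": [[[0.0,0,0,-0.003,0,0,0],[0.0,0,0,-0.01,0,0,0],[0.0,0,0,-0.02,0,0,0],[0.0,0,0,-0.02,0,0,0],[0.0,0,0,-0.01,0,0,0],[0.0,0,0,0,0,0,0]]]}}

```text
clock: 11.4
position: [575.5, 110.5, 142.1]
ee_rot: [0.707, -0.707, -0.0, 0.0]
contact_force: [0.5, 0.7, -2.9]
gripper_width: 48.8
```

```bash
python3 -c "
from h import *
need(630.5,-151,150)"
```

```text
at [575.5 110.5 142.1] shift mm tool [261.6 -54.7  -8. ] turn [0.0009 0.0001 0.0009] F [ 0.5  0.7 -2.9] w 48.8 t 11.4 j [ 0.47  0.4  -0.21 -0.   -0.96 -0.46]
```

Call:
{"api": "drive_tool", "payload": {"moves": [[[0.0,0.01,-0.002,-0.003,0,0,0],[0.0,0.02,-0.004,-0.002,0,0,0],[0.0,0.025,-0.005,0,0,0,0],[0.0,0.025,-0.005,0,0,0,0],[0.0,0.025,-0.005,0,0,0,0],[0.0,0.02,-0.005,0,0,0,0],[0.0,0.01,-0.002,0,0,0,0],[0.0,0,0,0,0,0,0]]]}}

```text
clock: 12.2
position: [600.4, -33.3, 140.8]
ee_rot: [0.707, -0.707, -0.004, 0.006]
contact_force: [-0.1, -0.2, -2.4]
gripper_width: 48.7
```

```bash
python3 -c "
from h import *
need(630.5,-151,150)"
```

```text
at [600.4 -33.3 140.8] shift mm tool [117.7 -29.9  -9.4] turn [ 0.0142 -0.0018  0.0002] F [-0.1 -0.2 -2.4] w 48.7 t 12.2 j [ 0.21  0.43 -0.17 -0.   -0.99 -0.21]
```

Call:
{"api": "drive_tool", "payload": {"moves": [[[0.0,0.01,-0.003,-0.004,0.005,0,0],[0.0,0.02,-0.005,-0.003,0.005,0,0],[0.0,0.025,-0.006,0,0.004,0,0],[0.0,0.025,-0.006,0,0,0,0],[0.0,0.02,-0.005,0,0,0,0],[0.0,0.01,-0.002,0,0,0,0],[0.0,0,0,0,0,0,0]]]}}

```text
clock: 12.9
position: [628.8, -144.2, 148.4]
ee_rot: [0.71, -0.704, 0.001, 0.001]
contact_force: [-0.1, -0.2, -1.8]
gripper_width: 48.7
```

```bash
python3 -c "
from h import *
need(630.5,-151,78); snap('wrist','w6')"
```

```text
at [ 628.8 -144.2  148.4] shift mm tool [ 6.7 -1.7 70.4] turn [ 0.0002 -0.0018  0.008 ] F [-0.1 -0.2 -1.8] w 48.7 t 12.9 j [ 0.03  0.48 -0.05  0.   -1.04 -0.02]
```

View pics/w6.png

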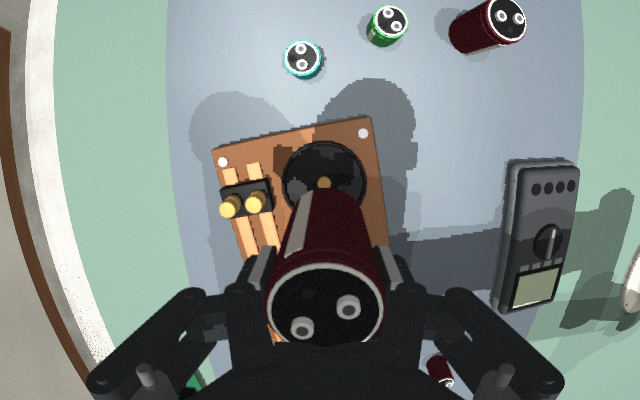

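Call:
{"api": "drive_tool", "payload": {"moves": [[[0.0,0.004,-0.001,0.005,0,-0.001,0.004],[0.0,0.003,-0.001,0.01,0,-0.001,0.004],[0.0,0,0,0.015,0,0,0],[0.0,0,0,0.01,0,0,0],[0.0,0,0,0.003,0,0,0],[0.0,0,0,0,0,0,0]]]}}

```text
clock: 13.55
position: [630.0, -147.0, 101.6]
ee_rot: [0.709, -0.705, -0.001, 0.0]
contact_force: [0.1, 0.5, -3.4]
gripper_width: 49.0
```

```bash
python3 -c "
from h import *
z=np.load('pics/w6.npz'); print(onz(*wrist_ray((323.5,183),z['pos'],z['rot']),23).round(1))
need(630,-151,78)"
```

```text
[[ 630.5 -152.3]]
at [ 630.  -147.   101.6] shift mm tool [ 4.  -0.  23.6] turn [0.0022 0.0015 0.0046] F [ 0.1  0.5 -3.4] w 49.0 t 13.55 j [ 0.02  0.53 -0.1  -0.   -0.94 -0.01]
```

Call:
{"api": "drive_tool", "payload": {"moves": [[[0.0,0.004,0,0.004,0.002,0.001,0.004],[0.0,0.001,0,0.006,0,0,0],[0.0,0,0,0.005,0,0,0],[0.0,0,0,0.002,0,0,0],[0.0,0,0,0,0,0,0]]]}}

```text
clock: 14.05
position: [630.9, -152.4, 84.4]
ee_rot: [0.707, -0.707, 0.001, -0.001]
contact_force: [-0.4, -0.2, -2.8]
gripper_width: 48.6
```

```bash
python3 -c "
from h import *
need(630,-151,78)"
```

```text
at [ 630.9 -152.4   84.4] shift mm tool [-1.4  0.9  6.3] turn [-0.0022  0.0001  0.0006] F [-0.4 -0.2 -2.8] w 48.6 t 14.05 j [ 0.01  0.55 -0.11 -0.   -0.91 -0.01]
```

Call:
{"api": "drive_tool", "payload": {"moves": [[[0.0,-0.001,0,0.002,0,0,0],[0.0,0,0,0.002,0,0,0],[0.0,0,0,0.001,0,0,0],[0.0,0,0,0,0,0,0]]]}}

```text
clock: 14.45
position: [631.3, -151.3, 79.5]
ee_rot: [0.707, -0.707, 0.001, -0.001]
contact_force: [-0.0, -0.6, -2.9]
gripper_width: 49.2
```

Call:
{"api": "drive_tool", "payload": {"moves": [[[0.0,0,0,0.002,0,0,0],[0.0,0,0,0.001,0,0,0]]]}}

```text
clock: 14.65
position: [631.7, -151.5, 77.8]
ee_rot: [0.708, -0.707, 0.002, -0.001]
contact_force: [-2.6, -0.1, 4.7]
gripper_width: 48.9
```

Contact comes at z 77.8, the same height as the pick. I'll release and rise.

Call:
{"api": "drive_tool", "payload": {"moves": [[[0.7,0,0,0,0,0,0],[0.75,0,0,0,0,0,0],[0.8,0,0,0,0,0,0],[0.8,0,0,0,0,0,0],[0.8,0,0,-0.02,0,0,0],[0.8,0,0,-0.03,0,0,0],[0.8,0,0,-0.035,0,0,0],[0.8,0,0,-0.035,0,0,0],[0.8,0,0,-0.01,0,0,0],[0.8,0,0,0,0,0,0]]]}}

```text
clock: 15.65
position: [631.9, -151.7, 212.3]
ee_rot: [0.708, -0.707, 0.003, -0.002]
contact_force: [-0.2, 0.5, 0.2]
gripper_width: 68.4
```

```bash
python3 -c "
from h import *
need(493,-298.5,170); snap('wrist','w7')"
```

```text
at [ 631.9 -151.7  212.3] shift mm tool [146.6 139.3  41.6] turn [-0.0061 -0.0013  0.0015] F [-0.2  0.5  0.2] w 68.4 t 15.65 j [ 0.01  0.44  0.04  0.   -1.17 -0.01]
```

View pics/w7.png

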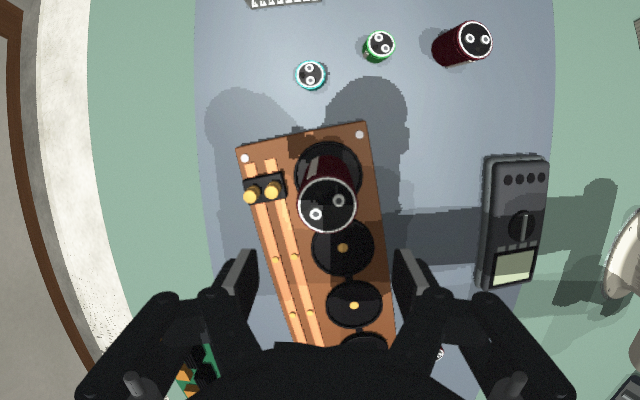

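Call:
{"api": "drive_tool", "payload": {"moves": [[[0.8,0.015,0.014,0,-0.003,0,0],[0.8,0.025,0.024,0,-0.003,0,0],[0.8,0.03,0.028,0,0,0,0],[0.8,0.03,0.028,0,0,0,0],[0.8,0.025,0.024,0,0,0,0],[0.8,0.015,0.014,0,0,0,0],[0.8,0,0,0,0,0,0]]]}}

```text
clock: 16.4
position: [485.8, -296.2, 198.3]
ee_rot: [0.707, -0.707, -0.011, 0.007]
contact_force: [-0.8, -0.2, 0.3]
gripper_width: 68.0
```

```bash
python3 -c "
from h import *
need(493,-298.5,53); snap('wrist','w8');snap('scene','s8')"
```

```text
at [ 485.8 -296.2  198.3] shift mm tool [  3.1 -10.9 145.1] turn [0.0253 0.0058 0.0012] F [-0.8 -0.2  0.3] w 68.0 t 16.4 j [-0.26  0.33 -0.16  0.   -1.1   0.26]
```

View pics/w8.png

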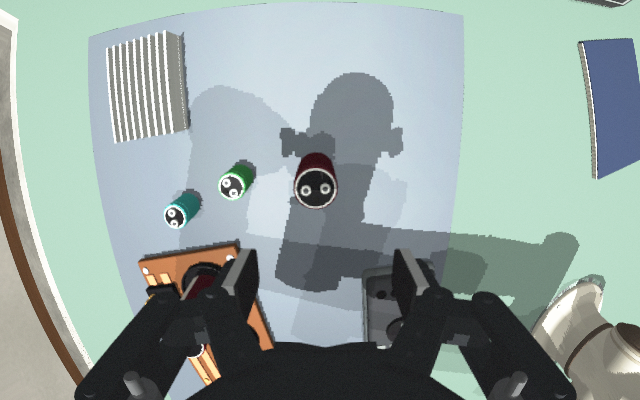

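View pics/s8.png

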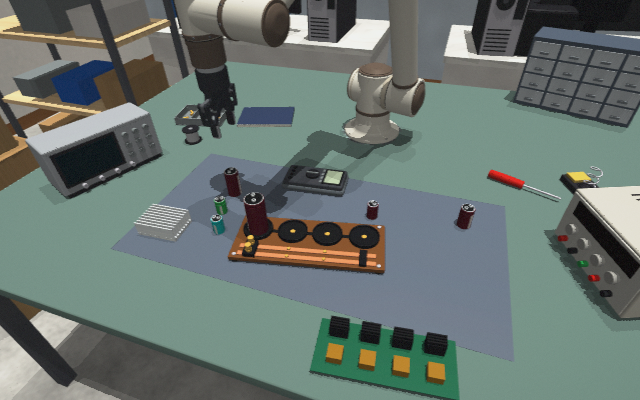

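```bash
python3 -c "
from h import *
z=np.load('pics/w8.npz'); print('80',onz(*wrist_ray((315.5,187.5),z['pos'],z['rot']),80).round(1))
q=np.load('pics/s8.npz'); m=q['im']
h=cv2.cvtColor(m,cv2.COLOR_RGB2HSV); W=world_pts('scene',q['d'])
mm=(h[...,0]>15)&(h[...,0]<32)&(h[...,1]>110)&(h[...,2]>60)&(W[...,0]>515)&(W[...,0]<740)&(W[...,1]>-215)&(W[...,1]<190)
k,lab,st,c=cv2.connectedComponentsWithStats(mm.astype(np.uint8))
for i in range(1,k):
    if st[i,4]>7: print(c[i].round(1),np.median(W[lab==i],0).round(1))
P=W[(np.hypot(W[...,0]-632,W[...,1]+151)<35)&(abs(W[...,2]-122.5)<2.2)]; print('100 deck',((P.min(0)+P.max(0))/2).round(1))
"
```

```text
80 [[ 491.4 -301.2]]
[292.4 230.6] [613.9 -63.8  22.2]
[326.7 233.3] [597.4  22.   22.9]
[249.1 243.1] [ 707.5 -135.3   45.6]
[363.7 236.1] [578.8 112.3  22.8]
[287.9 247.9] [673.4 -51.1  23.3]
[324.1 250.9] [655.9  35.2  22.6]
[286. 255.] [695.9 -46.6  23.8]
[323.1 258.3] [678.8  39.9  23.2]
100 deck [ 634.3 -149.2  122.5]
```

Call:
{"api": "drive_tool", "payload": {"moves": [[[0.8,0.001,-0.004,0.01,0.01,0.003,0],[0.8,0.001,-0.004,0.02,0.01,0.003,0],[0.8,0.001,-0.002,0.025,0.005,0,0],[0.8,0,0,0.025,0,0,0],[0.8,0,0,0.01,0,0,0],[0.8,0,0,0,0,0,0]]]}}

```text
clock: 17.1
position: [501.2, -294.3, 103.1]
ee_rot: [0.711, -0.703, 0.001, -0.0]
contact_force: [-0.2, 0.2, 0.2]
gripper_width: 68.6
```

```bash
python3 -c "
from h import *
need(493,-298.5,42)"
```

```text
at [ 501.2 -294.3  103.1] shift mm tool [ 4.1  8.3 61.1] turn [-0.0011 -0.0006  0.0103] F [-0.2  0.2  0.2] w 68.6 t 17.1 j [-0.25  0.43 -0.27  0.   -0.87  0.26]
```

Call:
{"api": "drive_tool", "payload": {"moves": [[[0.8,0.003,0.005,0,0,0,0.005],[0.8,0.0015,0.004,0.01,0,0,0.005],[0.8,0,0,0.02,0,0,0],[0.8,0,0,0.02,0,0,0],[0.8,0,0,0.005,0,0,0],[0.8,0,0,0,0,0,0]]]}}

```text
clock: 17.7
position: [495.1, -300.4, 50.8]
ee_rot: [0.707, -0.707, 0.006, -0.002]
contact_force: [1.0, 1.3, 0.6]
gripper_width: 68.2
```

```bash
python3 -c "
from h import *
need(493,-299,42); snap('wrist','w9')"
```

```text
at [ 495.1 -300.4   50.8] shift mm tool [-1.4  2.2  8.8] turn [-0.0111 -0.0044  0.0006] F [1.  1.3 0.6] w 68.2 t 17.7 j [-0.27  0.49 -0.33  0.   -0.73  0.26]
```

View pics/w9.png

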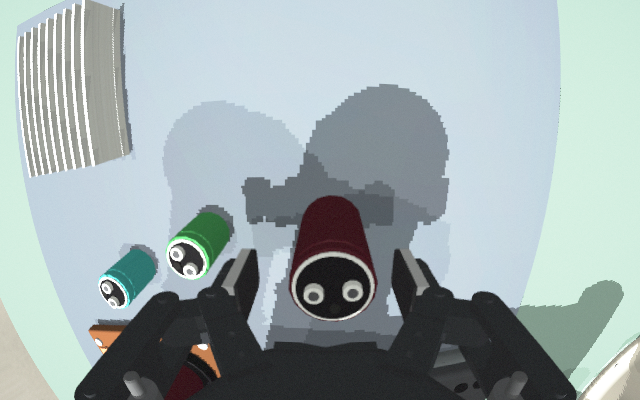

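Call:
{"api": "drive_tool", "payload": {"moves": [[[0.8,-0.001,0.0015,0.004,-0.01,-0.004,0],[0.8,0,0.001,0.002,0,0,0],[0.8,0,0,0.002,0,0,0],[0.0,0,0,0,0,0,0],[0.0,0,0,0,0,0,0],[0.0,0,0,0,0,0,0],[0.0,0,0,0,0,0,0]]]}}

```text
clock: 18.45
position: [494.1, -300.1, 46.0]
ee_rot: [0.707, -0.707, 0.003, -0.001]
contact_force: [-0.2, -0.2, -0.4]
gripper_width: 38.4
```

```bash
python3 -c "
from h import *
need(493,-299,42)"
```

```text
at [ 494.1 -300.1   46. ] shift mm tool [-1.1  1.1  3.9] turn [-0.006  -0.0021  0.0007] F [-0.2 -0.2 -0.4] w 38.4 t 18.45 j [-0.27  0.5  -0.34  0.   -0.73  0.27]
```

Call:
{"api": "drive_tool", "payload": {"moves": [[[0.0,0,0,-0.003,0,0,0],[0.0,0,0,-0.01,-0.003,0,0],[0.0,0,0,-0.025,-0.003,0,0],[0.0,0,0,-0.03,0,0,0],[0.0,0,0,-0.03,0,0,0],[0.0,0,0,-0.03,0,0,0],[0.0,0,0,-0.015,0,0,0],[0.0,0,0,0,0,0,0]]]}}

```text
clock: 19.25
position: [493.1, -299.3, 196.4]
ee_rot: [0.707, -0.707, -0.001, 0.001]
contact_force: [-0.1, -1.0, -2.0]
gripper_width: 39.1
```

```bash
python3 -c "
from h import *
need(612.7,-63.7,200)"
```

```text
at [ 493.1 -299.3  196.4] shift mm tool [-235.6 -119.6   -4.2] turn [ 0.0028 -0.001   0.0001] F [-0.1 -1.  -2. ] w 39.1 t 19.25 j [-0.26  0.33 -0.17  0.   -1.08  0.26]
```

Call:
{"api": "drive_tool", "payload": {"moves": [[[0.0,-0.012,-0.006,-0.003,0,0,0],[0.0,-0.024,-0.012,-0.003,0,0,0],[0.0,-0.028,-0.014,-0.002,0,0,0],[0.0,-0.028,-0.014,-0.002,0,0,0],[0.0,-0.028,-0.014,0,0,0,0],[0.0,-0.028,-0.014,0,0,0,0],[0.0,-0.028,-0.014,0,0,0,0],[0.0,-0.024,-0.012,0,0,0,0],[0.0,-0.012,-0.006,0,0,0,0],[0.0,0,0,0,0,0,0]]]}}

```text
clock: 20.25
position: [598.6, -72.9, 195.5]
ee_rot: [-0.706, 0.708, 0.009, -0.007]
contact_force: [0.7, 0.7, -1.5]
gripper_width: 38.9
```

```bash
python3 -c "
from h import *
need(612.7,-63.7,72)"
```

```text
at [598.6 -72.9 195.5] shift mm tool [ -8.9 -16.8 123.2] turn [ 0.0219  0.0026 -0.0017] F [ 0.7  0.7 -1.5] w 38.9 t 20.25 j [ 0.14  0.39 -0.08 -0.01 -1.12 -0.14]
```

Call:
{"api": "drive_tool", "payload": {"moves": [[[0.0,-0.004,-0.007,0.005,0.007,0.001,0],[0.0,-0.004,-0.007,0.01,0.007,0.001,0],[0.0,-0.001,-0.002,0.02,0.006,0,0],[0.0,0,0,0.02,0,0,0],[0.0,0,0,0.015,0,0,0],[0.0,0,0,0.005,0,0,0],[0.0,0,0,0,0,0,0]]]}}

```text
clock: 20.95
position: [613.1, -67.5, 112.7]
ee_rot: [-0.704, 0.71, 0.002, -0.002]
contact_force: [-0.3, 0.1, -1.8]
gripper_width: 38.4
```

```bash
python3 -c "
from h import *
need(612.7,-63.7,72)"
```

```text
at [613.1 -67.5 112.7] shift mm tool [-3.8  0.2 40.7] turn [ 0.0048 -0.0003 -0.0086] F [-0.3  0.1 -1.8] w 38.4 t 20.95 j [ 0.15  0.48 -0.16 -0.   -0.93 -0.16]
```

Call:
{"api": "drive_tool", "payload": {"moves": [[[0.0,-0.002,0,0.004,0.002,0,-0.004],[0.0,-0.002,0,0.01,0.002,0,-0.004],[0.0,0,0,0.01,0,0,0],[0.0,0,0,0.006,0,0,0],[0.0,0,0,0.001,0,0,0],[0.0,0,0,0,0,0,0]]]}}

```text
clock: 21.55
position: [614.4, -63.8, 80.8]
ee_rot: [-0.707, 0.707, -0.001, 0.001]
contact_force: [0.4, 0.5, -2.4]
gripper_width: 39.0
```

```bash
python3 -c "
from h import *
need(612.7,-63.7,69)"
```

```text
at [614.4 -63.8  80.8] shift mm tool [-0.1  1.7 11.8] turn [-0.0034 -0.0003 -0.0006] F [ 0.4  0.5 -2.4] w 39.0 t 21.55 j [ 0.16  0.51 -0.2   0.   -0.86 -0.16]
```

Call:
{"api": "drive_tool", "payload": {"moves": [[[0.0,0,0.002,0.004,-0.003,0,0],[0.0,0,0,0.003,0,0,0],[0.0,0,0,0.002,0,0,0],[0.0,0,0,0,0,0,0]]]}}

```text
clock: 21.95
position: [612.8, -63.7, 71.9]
ee_rot: [-0.707, 0.707, -0.001, 0.001]
contact_force: [0.1, 0.7, -2.1]
gripper_width: 39.1
```

```bash
python3 -c "
from h import *
need(612.7,-63.7,69)"
```

```text
at [612.8 -63.7  71.9] shift mm tool [0.  0.1 2.9] turn [-0.0017 -0.0002 -0.0004] F [ 0.1  0.7 -2.1] w 39.1 t 21.95 j [ 0.16  0.52 -0.21  0.   -0.84 -0.16]
```

Call:
{"api": "drive_tool", "payload": {"moves": [[[0.0,0,0,0.002,0,0,0],[0.0,0,0,0.001,0,0,0]]]}}

```text
clock: 22.15
position: [613.0, -63.7, 69.0]
ee_rot: [-0.707, 0.707, -0.001, 0.001]
contact_force: [-1.1, 1.3, 1.1]
gripper_width: 38.8
```

Call:
{"api": "drive_tool", "payload": {"moves": [[[0.0,0,0,0.0015,0,0,0],[0.0,0,0,0.0005,0,0,0]]]}}

```text
clock: 22.35
position: [613.3, -63.8, 69.1]
ee_rot: [0.707, -0.707, 0.001, -0.001]
contact_force: [0.1, -0.4, -1.9]
gripper_width: 38.7
```

Call:
{"api": "drive_tool", "payload": {"moves": [[[0.0,0,0,0.002,0,0,0],[0.0,0,0,0.001,0,0,0]]]}}

```text
clock: 22.55
position: [613.5, -64.0, 68.9]
ee_rot: [0.708, -0.706, 0.002, -0.001]
contact_force: [-2.3, 1.0, 2.9]
gripper_width: 38.8
```

Contact at z 68.9, against a predicted 69. I'll release and rise.

Call:
{"api": "drive_tool", "payload": {"moves": [[[0.6,0,0,0,0,0,0],[0.65,0,0,0,0,0,0],[0.7,0,0,0,0,0,0],[0.7,0,0,0,0,0,0],[0.7,0,0,-0.02,0,0,0],[0.7,0,0,-0.03,0,0,0],[0.7,0,0,-0.035,0,0,0],[0.7,0,0,-0.035,0,0,0],[0.7,0,0,-0.01,0,0,0],[0.7,0,0,0,0,0,0]]]}}

```text
clock: 23.55
position: [613.3, -64.1, 200.5]
ee_rot: [0.708, -0.707, 0.001, 0.0]
contact_force: [0.2, -0.3, -1.3]
gripper_width: 60.1
```

```bash
python3 -c "
from h import *
need(432.5,344.5,150); snap('wrist','w10')"
```

```text
at [613.3 -64.1 200.5] shift mm tool [-408.9  180.3   49.2] turn [-0.0014 -0.0025  0.0012] F [ 0.2 -0.3 -1.3] w 60.1 t 23.55 j [ 0.16  0.39 -0.06  0.   -1.12 -0.16]
```

View pics/w10.png

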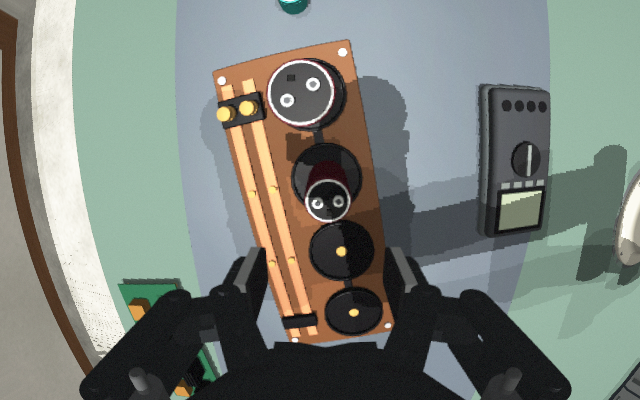

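Call:
{"api": "drive_tool", "payload": {"moves": [[[0.7,-0.015,0.006,0,0,0,0],[0.7,-0.03,0.013,0,0,0,0],[0.7,-0.04,0.018,0,0,0,0],[0.7,-0.04,0.018,0,0,0,0],[0.7,-0.04,0.018,0,0,0,0],[0.7,-0.04,0.018,0,0,0,0],[0.7,-0.04,0.018,0,0,0,0],[0.7,-0.04,0.018,0,0,0,0],[0.7,-0.04,0.018,0,0,0,0],[0.7,-0.03,0.013,0,0,0,0],[0.7,-0.02,0.008,0,0,0,0],[0.7,-0.01,0.004,0,0,0,0],[0.7,0,0,0,0,0,0]]]}}

```text
clock: 24.9
position: [420.7, 335.1, 175.2]
ee_rot: [0.707, -0.707, -0.004, 0.02]
contact_force: [-0.5, -0.7, 0.9]
gripper_width: 59.4
```

```bash
python3 -c "
from h import *
need(432.5,344.5,150); snap('wrist','w11')"
```

```text
at [420.7 335.1 175.2] shift mm tool [-10.  -12.6  24.6] turn [ 0.0351 -0.0227  0.0004] F [-0.5 -0.7  0.9] w 59.4 t 24.9 j [ 0.96  0.31 -0.25 -0.02 -1.05 -0.96]
```

View pics/w11.png

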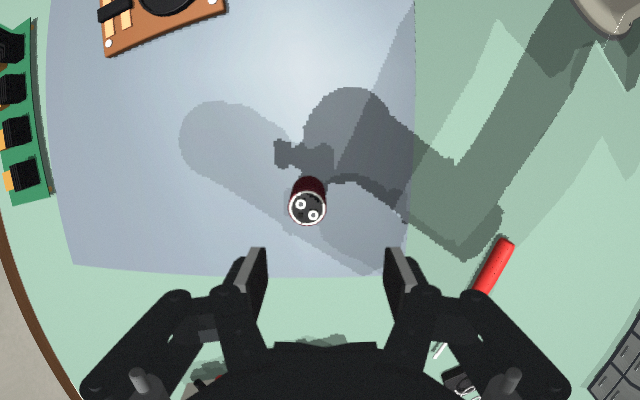

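```bash
python3 -c "
from h import *
z=np.load('pics/w11.npz'); print('60',onz(*wrist_ray((307,208),z['pos'],z['rot']),60).round(1))"
```

```text
60 [[432.9 344.5]]
```

Call:
{"api": "drive_tool", "payload": {"moves": [[[0.7,-0.005,-0.006,0.005,0.012,-0.008,0],[0.7,-0.004,-0.005,0.015,0.012,-0.008,0],[0.7,-0.001,0,0.02,0.011,-0.006,0],[0.7,0,0,0.02,0,0,0],[0.7,0,0,0.01,0,0,0],[0.7,0,0,0,0,0,0]]]}}

```text
clock: 25.55
position: [435.5, 338.7, 100.7]
ee_rot: [-0.704, 0.711, -0.001, 0.001]
contact_force: [0.7, -0.9, 0.5]
gripper_width: 59.8
```

```bash
python3 -c "
from h import *
need(432.5,344.5,24); snap('wrist','w12')"
```

```text
at [435.5 338.7 100.7] shift mm tool [-5.8  3.3 76.7] turn [-0.0027  0.0002 -0.01  ] F [ 0.7 -0.9  0.5] w 59.8 t 25.55 j [ 0.96  0.39 -0.35  0.   -0.83 -0.97]
```

View pics/w12.png

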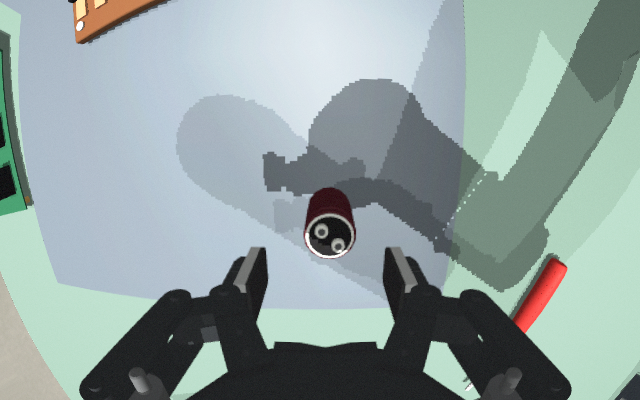

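Call:
{"api": "drive_tool", "payload": {"moves": [[[0.7,-0.003,0.002,0.005,-0.002,0,-0.005],[0.7,-0.003,0.001,0.015,0,0,-0.005],[0.7,0,0,0.02,0,0,0],[0.7,0,0,0.015,0,0,0],[0.7,0,0,0.005,0,0,0],[0.7,0,0,0,0,0,0]]]}}

```text
clock: 26.2
position: [436.7, 349.5, 44.7]
ee_rot: [0.707, -0.707, -0.001, -0.008]
contact_force: [0.6, 0.8, 0.2]
gripper_width: 59.6
```

```bash
python3 -c "
from h import *
need(432.8,344.5,25)"
```

```text
at [436.7 349.5  44.7] shift mm tool [ 5.2  4.1 19.6] turn [-0.0101  0.0117  0.0011] F [0.6 0.8 0.2] w 59.6 t 26.2 j [ 0.97  0.47 -0.39  0.   -0.69 -0.97]
```

Call:
{"api": "drive_tool", "payload": {"moves": [[[0.7,0.003,0.002,0.002,-0.005,0.006,0],[0.7,0.002,0.002,0.004,-0.005,0.005,0],[0.7,0,0,0.008,0,0,0],[0.7,0,0,0.002,0,0,0],[0.7,0,0,0,0,0,0]]]}}

```text
clock: 26.7
position: [433.6, 345.8, 30.2]
ee_rot: [0.708, -0.706, -0.001, -0.002]
contact_force: [-0.0, -0.1, 0.2]
gripper_width: 59.7
```

```bash
python3 -c "
from h import *
need(432.8,344.5,25)"
```

```text
at [433.6 345.8  30.2] shift mm tool [1.3 0.9 5.2] turn [-0.0028  0.0042  0.0017] F [-0.  -0.1  0.2] w 59.7 t 26.7 j [ 0.97  0.49 -0.41 -0.   -0.67 -0.96]
```

Call:
{"api": "drive_tool", "payload": {"moves": [[[0.7,0.001,0.001,0.003,-0.002,0.004,0],[0.7,0,0,0.002,0,0,0],[0.7,0,0,0,0,0,0],[0.0,0,0,0,0,0,0],[0.0,0,0,0,0,0,0],[0.0,0,0,0,0,0,0],[0.0,0,0,0,0,0,0]]]}}

```text
clock: 27.4
position: [432.8, 345.0, 25.2]
ee_rot: [0.708, -0.706, 0.0, -0.001]
contact_force: [0.1, 0.3, -0.6]
gripper_width: 34.1
```

```bash
python3 -c "
from h import *
need(432.8,344.5,25)"
```

```text
at [432.8 345.   25.2] shift mm tool [0.5 0.  0.2] turn [-0.0012  0.0004  0.0019] F [ 0.1  0.3 -0.6] w 34.1 t 27.4 j [ 0.97  0.5  -0.41  0.   -0.66 -0.97]
```

Call:
{"api": "drive_tool", "payload": {"moves": [[[0.0,0,0,-0.003,0,0,0],[0.0,0,0,-0.01,0,0,0],[0.0,0,0,-0.025,0,0,0],[0.0,0,0,-0.03,0,0,0],[0.0,0,0,-0.03,0,0,0],[0.0,0,0,-0.015,0,0,0],[0.0,0,0,0,0,0,0]]]}}

```text
clock: 28.1
position: [432.5, 344.3, 145.2]
ee_rot: [0.708, -0.706, 0.001, -0.0]
contact_force: [0.5, -0.5, -0.6]
gripper_width: 33.8
```

```bash
python3 -c "
from h import *
need(595.3,23,150)"
```

```text
at [432.5 344.3 145.2] shift mm tool [ 321.6 -162.2   -4.5] turn [-0.001  -0.0004  0.0018] F [ 0.5 -0.5 -0.6] w 33.8 t 28.1 j [ 0.97  0.34 -0.29  0.   -0.94 -0.97]
```

Call:
{"api": "drive_tool", "payload": {"moves": [[[0.0,0.012,-0.006,-0.003,0,0,0],[0.0,0.024,-0.012,-0.003,0,0,0],[0.0,0.03,-0.015,-0.002,0,0,0],[0.0,0.03,-0.015,-0.002,0,0,0],[0.0,0.03,-0.015,0,0,0,0],[0.0,0.03,-0.015,0,0,0,0],[0.0,0.03,-0.015,0,0,0,0],[0.0,0.03,-0.015,0,0,0,0],[0.0,0.03,-0.015,0,0,0,0],[0.0,0.025,-0.013,0,0,0,0],[0.0,0.018,-0.009,0,0,0,0],[0.0,0.01,-0.005,0,0,0,0],[0.0,0,0,0,0,0,0]]]}}

```text
clock: 29.4
position: [581.4, 23.2, 144.4]
ee_rot: [-0.707, 0.707, 0.004, -0.011]
contact_force: [-0.9, -0.1, -1.5]
gripper_width: 33.3
```

```bash
python3 -c "
from h import *
need(595.3,23,50)"
```

```text
at [581.4  23.2 144.4] shift mm tool [ -0.7 -15.9  94.1] turn [ 0.0217 -0.01   -0.001 ] F [-0.9 -0.1 -1.5] w 33.3 t 29.4 j [ 0.32  0.4  -0.21  0.   -0.99 -0.32]
```

Call:
{"api": "drive_tool", "payload": {"moves": [[[0.0,0,-0.006,0.003,0.008,-0.004,0],[0.0,0,-0.006,0.008,0.008,-0.004,0],[0.0,0,-0.002,0.015,0.005,-0.002,0],[0.0,0,0,0.015,0,0,0],[0.0,0,0,0.008,0,0,0],[0.0,0,0,0,0,0,0]]]}}

```text
clock: 30.0
position: [595.0, 27.2, 91.0]
ee_rot: [0.709, -0.706, -0.001, -0.001]
contact_force: [-1.2, -0.1, -1.3]
gripper_width: 33.5
```

```bash
python3 -c "
from h import *
need(595.3,23,48.3); snap('wrist','w13')"
```

```text
at [595.   27.2  91. ] shift mm tool [ 4.3 -0.3 42.7] turn [0.0001 0.0017 0.0044] F [-1.2 -0.1 -1.3] w 33.5 t 30.0 j [ 0.32  0.47 -0.24 -0.   -0.86 -0.31]
```

View pics/w13.png

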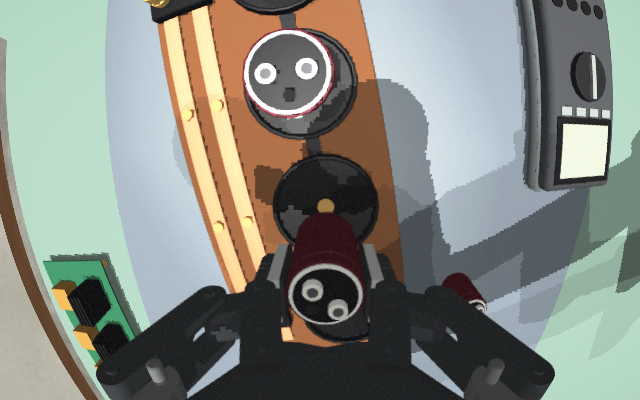

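Call:
{"api": "drive_tool", "payload": {"moves": [[[0.0,0.003,0,0.003,0,0.001,0.004],[0.0,0.002,0,0.008,0,0,0],[0.0,0,0,0.01,0,0,0],[0.0,0,0,0.007,0,0,0],[0.0,0,0,0.001,0,0,0],[0.0,0,0,0,0,0,0]]]}}

```text
clock: 30.65
position: [596.6, 22.5, 61.7]
ee_rot: [0.708, -0.707, 0.001, -0.002]
contact_force: [-0.1, 0.4, -0.4]
gripper_width: 33.8
```

```bash
python3 -c "
from h import *
z=np.load('pics/w13.npz'); print(onz(*wrist_ray((325.5,206.5),z['pos'],z['rot']),23).round(1))
need(595.3,23,48.3)"
```

```text
[[595.  22.]]
at [596.6  22.5  61.7] shift mm tool [-0.4  1.4 13.4] turn [-0.0043  0.0015  0.0011] F [-0.1  0.4 -0.4] w 33.8 t 30.65 j [ 0.31  0.5  -0.27 -0.   -0.79 -0.31]
```

Call:
{"api": "drive_tool", "payload": {"moves": [[[0.0,0,0.001,0.003,-0.004,0.001,0],[0.0,0,0,0.003,0,0,0],[0.0,0,0,0.003,0,0,0],[0.0,0,0,0.001,0,0,0],[0.0,0,0,0,0,0,0]]]}}

```text
clock: 31.15
position: [596.0, 22.7, 51.4]
ee_rot: [0.708, -0.707, 0.0, -0.001]
contact_force: [0.9, -1.1, -1.4]
gripper_width: 33.6
```

```bash
python3 -c "
from h import *
need(595.3,23,48.3)"
```

```text
at [596.   22.7  51.4] shift mm tool [-0.3  0.7  3.1] turn [-0.0012  0.0006  0.0013] F [ 0.9 -1.1 -1.4] w 33.6 t 31.15 j [ 0.31  0.52 -0.28 -0.   -0.77 -0.31]
```

Call:
{"api": "drive_tool", "payload": {"moves": [[[0.0,0,0,0.002,0,0,0],[0.0,0,0,0.001,0,0,0],[0.0,0,0,0.001,0,0,0]]]}}

```text
clock: 31.45
position: [596.4, 22.7, 48.2]
ee_rot: [0.708, -0.706, 0.001, -0.001]
contact_force: [-3.0, -0.2, 8.0]
gripper_width: 33.6
```

Contact at z 48.2, against a predicted 48.3. I'll release and rise.

Call:
{"api": "drive_tool", "payload": {"moves": [[[0.55,0,0,0,0,0,0],[0.6,0,0,0,0,0,0],[0.62,0,0,0,0,0,0],[0.62,0,0,0,0,0,0],[0.62,0,0,-0.02,0,0,0],[0.62,0,0,-0.03,0,0,0],[0.62,0,0,-0.03,0,0,0],[0.62,0,0,-0.03,0,0,0],[0.62,0,0,-0.01,0,0,0],[0.62,0,0,0,0,0,0]]]}}

```text
clock: 32.45
position: [595.5, 22.4, 170.8]
ee_rot: [0.708, -0.707, -0.0, 0.0]
contact_force: [0.1, -0.0, -0.4]
gripper_width: 53.4
```

```bash
python3 -c "
from h import *
need(471.2,109.3,120); snap('wrist','w14')"
```

```text
at [595.5  22.4 170.8] shift mm tool [-87.1 124.2  50.9] turn [ 0.0009 -0.0002  0.0013] F [ 0.1 -0.  -0.4] w 53.4 t 32.45 j [ 0.31  0.38 -0.15 -0.   -1.03 -0.31]
```

View pics/w14.png

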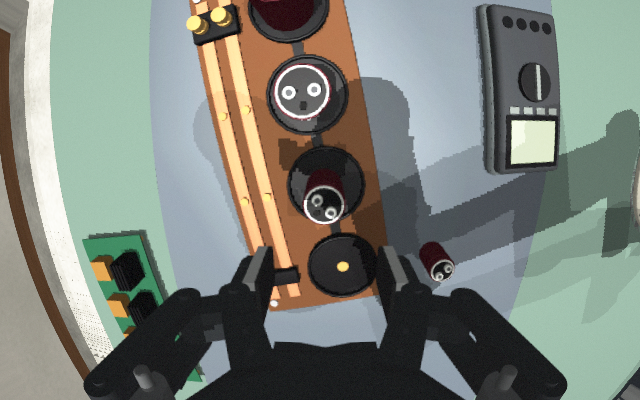

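```bash
python3 -c "
from h import *
z=np.load('pics/w14.npz'); print(onz(*wrist_ray((343,266.5),z['pos'],z['rot']),23).round(1),onz(*wrist_ray((442,269.5),z['pos'],z['rot']),45).round(1))"
```

```text
[[576.2 112.8]] [[472.2 107.6]]
```

Call:
{"api": "drive_tool", "payload": {"moves": [[[0.62,-0.01,0.014,0,0,0,0],[0.62,-0.018,0.026,0,0,0,0],[0.62,-0.02,0.028,0,0,0,0],[0.62,-0.018,0.026,0,0,0,0],[0.62,-0.01,0.014,0,0,0,0],[0.62,0,0,0,0,0,0]]]}}

```text
clock: 33.1
position: [478.1, 97.8, 158.8]
ee_rot: [-0.706, 0.708, 0.005, -0.01]
contact_force: [-0.2, -0.9, 0.2]
gripper_width: 52.7
```

```bash
python3 -c "
from h import *
need(471.2,109.3,20); snap('wrist','w15')"
```

```text
at [478.1  97.8 158.8] shift mm tool [-12.4   4.  138.8] turn [ 0.0213 -0.0071 -0.0034] F [-0.2 -0.9  0.2] w 52.7 t 33.1 j [ 0.53  0.23 -0.41 -0.01 -0.95 -0.53]
```

View pics/w15.png

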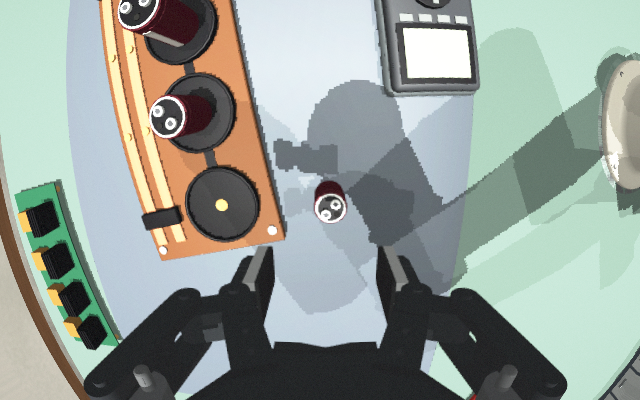

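```bash
python3 -c "
from h import *
z=np.load('pics/w15.npz'); print('dot',onz(*wrist_ray((222,205),z['pos'],z['rot']),23).round(1),'45',onz(*wrist_ray((331,206),z['pos'],z['rot']),45).round(1),'corner',onz(*wrist_ray((284,238),z['pos'],z['rot']),18).round(1))"
```

```text
dot [[576.3 112.4]] 45 [[470.8 107. ]] corner [[516.9 149.5]]
```

Call:
{"api": "drive_tool", "payload": {"moves": [[[0.6,-0.005,0.001,0.01,0.008,-0.003,-0.001],[0.6,-0.005,0.001,0.02,0.008,-0.003,-0.001],[0.6,-0.001,0,0.025,0.004,-0.001,0],[0.6,0,0,0.02,0,0,0],[0.6,0,0,0.01,0,0,0],[0.6,0,0,0,0,0,0]]]}}

```text
clock: 33.75
position: [479.2, 106.1, 66.8]
ee_rot: [-0.705, 0.709, 0.0, -0.002]
contact_force: [-0.0, -0.4, 0.2]
gripper_width: 51.2
```

```bash
python3 -c "
from h import *
need(471.2,109,17)"
```

```text
at [479.2 106.1  66.8] shift mm tool [-3.   7.9 49.8] turn [ 0.0034 -0.0029 -0.0053] F [-0.  -0.4  0.2] w 51.2 t 33.75 j [ 0.55  0.36 -0.53  0.   -0.69 -0.56]
```

Call:
{"api": "drive_tool", "payload": {"moves": [[[0.6,-0.002,0.005,0,0.003,-0.003,-0.003],[0.6,0,0.004,0.008,0,0,-0.002],[0.6,0,0.001,0.012,0,0,0],[0.6,0,0,0.012,0,0,0],[0.6,0,0,0.003,0,0,0],[0.6,0,0,0,0,0,0]]]}}

```text
clock: 34.35
position: [470.9, 109.2, 33.2]
ee_rot: [0.707, -0.707, 0.001, -0.004]
contact_force: [-0.7, 0.0, 1.1]
gripper_width: 51.4
```

```bash
python3 -c "
from h import *
need(471.2,108.5,15)"
```

```text
at [470.9 109.2  33.2] shift mm tool [ 0.7 -0.2 18.2] turn [-0.0068  0.004   0.0001] F [-0.7  0.   1.1] w 51.4 t 34.35 j [ 0.56  0.4  -0.58  0.   -0.58 -0.57]
```

Call:
{"api": "drive_tool", "payload": {"moves": [[[0.6,0.0005,0,0.005,-0.006,0.004,0],[0.6,0,0,0.006,0,0,0],[0.6,0,0,0.004,0,0,0],[0.6,0,0,0,0,0,0]]]}}

```text
clock: 34.75
position: [471.9, 109.4, 18.5]
ee_rot: [0.707, -0.707, 0.001, -0.002]
contact_force: [0.6, -0.1, -0.5]
gripper_width: 51.2
```

```bash
python3 -c "
from h import *
need(471.2,108.5,15)"
```

```text
at [471.9 109.4  18.5] shift mm tool [0.9 0.7 3.5] turn [-0.0035  0.0015  0.0006] F [ 0.6 -0.1 -0.5] w 51.2 t 34.75 j [ 0.56  0.43 -0.59  0.   -0.55 -0.56]
```

Call:
{"api": "drive_tool", "payload": {"moves": [[[0.6,0.0005,0.001,0.002,-0.003,0.001,0],[0.6,0,0,0.001,0,0,0],[0.0,0,0,0,0,0,0],[0.0,0,0,0,0,0,0],[0.0,0,0,0,0,0,0],[0.0,0,0,0,0,0,0],[0.0,0,0,0,0,0,0]]]}}

```text
clock: 35.45
position: [471.1, 109.0, 15.7]
ee_rot: [0.707, -0.707, 0.0, -0.001]
contact_force: [0.9, 0.0, -0.6]
gripper_width: 28.6
```

```bash
python3 -c "
from h import *
need(471.2,108.5,15)"
```

```text
at [471.1 109.   15.7] shift mm tool [ 0.5 -0.1  0.7] turn [-0.0009  0.0008  0.0006] F [ 0.9  0.  -0.6] w 28.6 t 35.45 j [ 0.56  0.43 -0.59 -0.   -0.55 -0.56]
```

Call:
{"api": "drive_tool", "payload": {"moves": [[[0.0,0,0,-0.003,0,0,0],[0.0,0,0,-0.01,0,0,0],[0.0,0,0,-0.025,0,0,0],[0.0,0,0,-0.03,0,0,0],[0.0,0,0,-0.015,0,0,0],[0.0,0,0,0,0,0,0]]]}}

```text
clock: 36.05
position: [470.8, 108.6, 103.8]
ee_rot: [0.707, -0.707, 0.0, -0.0]
contact_force: [0.3, -0.7, -0.4]
gripper_width: 28.5
```

```bash
python3 -c "
from h import *
need(577,112.3,100)"
```

```text
at [470.8 108.6 103.8] shift mm tool [  -3.6 -106.2    3.8] turn [-0.0004  0.0001  0.0007] F [ 0.3 -0.7 -0.4] w 28.5 t 36.05 j [ 0.56  0.29 -0.51  0.   -0.78 -0.56]
```

Call:
{"api": "drive_tool", "payload": {"moves": [[[0.0,0,-0.01,-0.002,0,0,0],[0.0,-0.001,-0.02,-0.002,0,0,0],[0.0,-0.001,-0.025,-0.002,0,0,0],[0.0,-0.001,-0.025,0,0,0,0],[0.0,-0.001,-0.017,0,0,0,0],[0.0,0,-0.009,0,0,0,0],[0.0,0,0,0,0,0,0]]]}}

```text
clock: 36.75
position: [580.7, 111.1, 104.9]
ee_rot: [0.707, -0.707, -0.001, 0.004]
contact_force: [-0.6, -0.3, -0.1]
gripper_width: 28.9
```

```bash
python3 -c "
from h import *
need(577,112.3,38.8)"
```

```text
at [580.7 111.1 104.9] shift mm tool [-1.4  3.3 66.1] turn [ 0.007  -0.0031  0.0006] F [-0.6 -0.3 -0.1] w 28.9 t 36.75 j [ 0.46  0.45 -0.24 -0.   -0.89 -0.46]
```

Call:
{"api": "drive_tool", "payload": {"moves": [[[0.0,-0.001,0.003,0.003,0.006,-0.003,0],[0.0,0,0,0.01,0,0,0],[0.0,0,0,0.015,0,0,0],[0.0,0,0,0.01,0,0,0],[0.0,0,0,0.002,0,0,0],[0.0,0,0,0,0,0,0]]]}}

```text
clock: 37.35
position: [572.3, 111.2, 60.5]
ee_rot: [0.708, -0.707, -0.002, 0.003]
contact_force: [0.3, -0.2, 0.4]
gripper_width: 28.5
```

```bash
python3 -c "
from h import *
need(577,112.3,38.8)"
```

```text
at [572.3 111.2  60.5] shift mm tool [-1.1 -4.8 21.7] turn [ 0.0066 -0.0016  0.0013] F [ 0.3 -0.2  0.4] w 28.5 t 37.35 j [ 0.47  0.49 -0.3  -0.   -0.79 -0.47]
```

Call:
{"api": "drive_tool", "payload": {"moves": [[[0.0,-0.001,-0.003,0.004,0.006,-0.001,0],[0.0,0,-0.002,0.005,0,0,0],[0.0,0,0,0.004,0,0,0],[0.0,0,0,0.001,0,0,0],[0.0,0,0,0,0,0,0]]]}}

```text
clock: 37.85
position: [578.7, 112.8, 46.7]
ee_rot: [0.708, -0.706, 0.001, -0.001]
contact_force: [1.2, 0.0, 0.3]
gripper_width: 28.6
```

```bash
python3 -c "
from h import *
need(577,112.3,38.8)"
```

```text
at [578.7 112.8  46.7] shift mm tool [0.5 1.7 7.9] turn [-0.0028  0.0005  0.0019] F [1.2 0.  0.3] w 28.6 t 37.85 j [ 0.47  0.52 -0.3   0.   -0.75 -0.47]
```

Call:
{"api": "drive_tool", "payload": {"moves": [[[0.0,0,0.0015,0.003,-0.003,0,0],[0.0,0,0,0.002,0,0,0],[0.0,0,0,0.001,0,0,0],[0.0,0,0,0,0,0,0]]]}}

```text
clock: 38.25
position: [577.2, 112.9, 40.5]
ee_rot: [0.708, -0.706, -0.0, -0.0]
contact_force: [-0.6, -0.2, -0.1]
gripper_width: 28.6
```

Call:
{"api": "drive_tool", "payload": {"moves": [[[0.0,0,0,0.002,0,0,0],[0.0,0,0,0.001,0,0,0]]]}}

```text
clock: 38.45
position: [577.5, 113.0, 38.6]
ee_rot: [0.708, -0.706, 0.0, -0.001]
contact_force: [-4.2, 0.6, 8.9]
gripper_width: 28.9
```

Contact at 38.6, against a predicted 38.8. I'll release, rise and back away for a check.

Call:
{"api": "drive_tool", "payload": {"moves": [[[0.5,0,0,0,0,0,0],[0.55,0,0,0,0,0,0],[0.58,0,0,0,0,0,0],[0.58,0,0,0,0,0,0],[0.58,0,0,-0.02,0,0,0],[0.58,0,0,-0.03,0,0,0],[0.58,0,0,-0.04,0,0,0],[0.58,0,0,-0.04,0,0,0],[0.58,0,0,-0.03,0,0,0],[0.58,0,0,-0.01,0,0,0],[0.58,-0.02,0.03,0,0,0,0],[0.58,-0.03,0.04,0,0,0,0],[0.58,-0.03,0.04,0,0,0,0],[0.58,-0.02,0.02,0,0,0,0],[0.58,0,0,0,0,0,0]]]}}

```text
clock: 39.95
position: [442.1, 213.6, 209.3]
ee_rot: [-0.706, 0.708, 0.002, -0.004]
contact_force: [0.2, 0.1, 0.0]
gripper_width: 49.6
```

Run:
```python
from h import *
Z={'feed':(632,-150.5,123),'A':(614.3,-63.8,103),'B':(597.3,22.2,83),'end':(578.8,112.3,68)}
for n in ('scene','side'):
    im,d=snap(n,n+'9'); W=world_pts(n,d)
    for k,(x,y,z) in Z.items():
        P=W[(np.hypot(W[...,0]-x,W[...,1]-y)<34)&(abs(W[...,2]-z-(0 if n=='scene' else 2))<2.2)]
        print(n,k,len(P),((P.min(0)+P.max(0))/2).round(1),(P.max(0)-P.min(0)).round(1))
    o=np.load(f'pics/{n}0.npz'); 
    W0=world_pts(n,o['d'])
    for nm,a in (('meter',(330,445,-190,20,30,60)),('sink',(630,735,-450,-330,25,50))):
        f=lambda V:V[(V[...,0]>a[0])&(V[...,0]<a[1])&(V[...,1]>a[2])&(V[...,1]<a[3])&(V[...,2]>a[4])&(V[...,2]<a[5])].mean(0).round(1)
        print(n,nm,f(W0),f(W))
a=cv2.imread('pics/scene9.png')[170:280,150:400]; cv2.imwrite('pics/crop9.png',cv2.resize(a,None,fx=3.2,fy=3.2,interpolation=2))
print(arm.read_state()['position'],arm.read_state()['clock'])
```

```text
scene feed 176 [ 634.4 -148.4  123. ] [48.8 46.5  4.4]
scene A 101 [614.3 -61.7 102.9] [37.8 37.4  4.1]
scene B 84 [599.   24.1  83. ] [34.2 30.8  4.3]
scene end 57 [580.5 115.2  67.9] [29.1 25.8  4.1]
scene meter [388.7 -75.5  34.1] [387.3 -81.2  34.1]
scene sink [ 687.8 -394.8   36.2] [ 687.6 -394.7   36.1]
side feed 147 [ 629.4 -149.1  125. ] [49.6 47.2  4.3]
side A 71 [610.4 -63.7 104.9] [38.4 37.   4.2]
side B 50 [595.1  22.4  84.9] [32.3 32.4  4.1]
side end 34 [576.8 114.2  70. ] [29.8 27.7  4.3]
side meter [377.9 -91.4  36.4] [377.8 -91.8  36.4]
side sink [ 679.6 -399.4   37.4] [ 679.7 -399.4   37.5]
[443.75969865 212.37884145 209.27937987] 40.05
```

View pics/crop9.png

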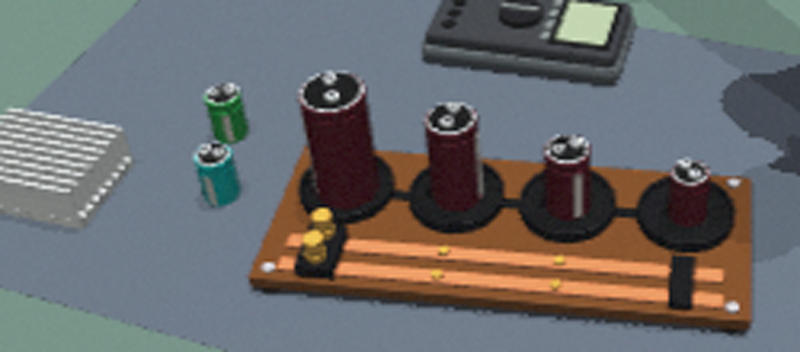

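View pics/side9.png

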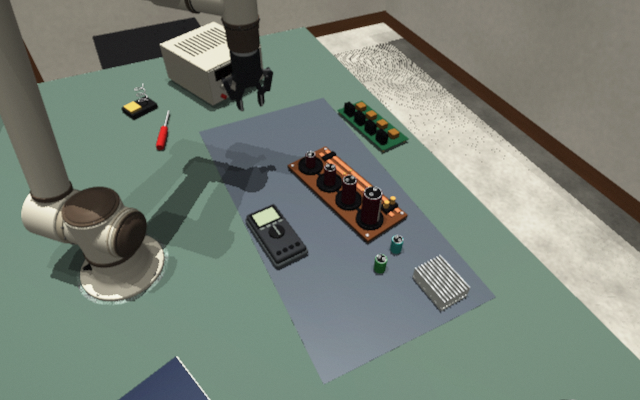

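Both views show the four caps upright and in order: the tallest by the posts, then shorter down to the plain end. All are within about 3 mm of the seat dots, and the heat sink and multimeter have not moved. The scene-camera shift for the multimeter comes from the arm occluding it in the first picture; the side view agrees to 0.4 mm. I'm handing the job in.

```bash
python3 -c "
from h import *
print(arm.job_done())"
```

```text
the job is handed in; nothing more can be done
None
```

The four capacitors are in their seats in order of height, and I handed the job in at about 40 s of the 112 s limit. I set cap_45 aside on the bench first. Then I placed cap_100 in the feed seat, cap_80 and cap_60 in the next two seats along, and cap_45 in the plain end seat. Each was lowered until light contact (under 10 N) and then released.

**Seating:** In the last pictures all four stand upright, and their deck centres are within about 2–3 mm of the seat centres.

**Bystanders:** In the side view, the heat sink and multimeter agree with the first picture to within 0.4 mm. The green and turquoise look-alikes stand as before.

**Disagreements:**
- The scene and side cameras differ by about 4–5 mm in x, so I judged each against its own seat readings.
- The scene camera's multimeter average moved by up to 6 mm. I put this down to the arm blocking part of it in the first picture, since the side view shows no shift.

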